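Close a pressure vessel with the click wrench

ROBOT

A 6-joint arm with a two-finger parallel gripper is mounted at the origin on a cart in front of the work surface, level with it; the furniture and walls round the work are solid. World frame = base frame: x ahead of the robot, y to its left, z up, the work surface at z = 0. Lengths are in m, angles in degrees, forces in N, time in s.
With the tool pointing down it reaches from about 0.4 to 0.825 m from the base axis. Payload 7 kg.
Tool frame: the origin (TCP) lies on the front face of the gripper's body, between the roots of the fingers; the fingertips stand 66 mm ahead of it and the grasp point (between the pads) lies 47 mm ahead of it (ctrl.grasp_offset is the z of the grasp point in the tool frame, in m); z points along the fingers, y is the direction in which the jaws open and shut (so a half turn about z gives the same grasp; the last joint's range is limited). The gripper opens to 88 mm and grips with 3 to 60 N. Pads are 19 mm wide; open, the fingers measure 130 mm over their backs; the gripper's body (78 mm by 193 mm) begins 47 mm behind the grasp point.
Start: joints at [84.402, 20.546, 0.682, 0, -70.136, -16.507], TCP at [0.254, 0.625, 0.292] pointing down, gripper open.
Joint ranges: [-176.03, 176.03], [-82.01, 121.73], [-58.28, 71.71], [-173.87, 95.51], [-174.79, -0.11], [-173.66, 173.66]. Speed limits (degrees/s): [136.94, 136.94, 172.46, 180, 180, 180].

INTERFACE

Orientations are given as [roll, pitch, yaw] about the fixed x, y, z axes, in that order (R = Rz(yaw) Ry(pitch) Rx(roll)).
In Python, from plant import ctrl gives the robot as it stands.
- The arm moves only by the shell command python3 -m creep 'ROWS'. ROWS is JSON, a list of rows, each a list of 7 numbers: the turn, a rotation vector about the tool's x, y, z in rad, then the shift along the tool's x, y, z in m, then the opening, from 0 (shut) to 1 (fully open). In form: [[wx, wy, wz, dx, dy, dz, grip], ...]. A call has 1 to 12 rows; each row is the pose to reach, as a shift and turn from the pose commanded when the call began, along the tool's axes at that moment; what a row does not reach only later rows make up. A row lasts 1/12 s, in which the tool goes at most 41.7 mm and 7.16 degrees, less where a joint would pass 70% of its speed; a pose out of reach is approached as far as the arm can. A call with a gripper value outside its range is refused whole. The fingers move at their own pace and stop on an object; the grip force is fixed at half the most. Time passes only in rows, so rows that repeat a pose let the fingers close. It gives the time, the measured TCP pose, the force and the opening at its end, in the units of the state.
- ctrl.get_obs(): the state, without advancing time (a new reading comes with each control period).
- ctrl.snapshot(name): name is "scene" or "top" or "wrist"; returns the picture (480x640x3 uint8, blue, green, red); there is no depth.
- ctrl.camera_model(name): a dict with "K" (3x3 intrinsics, pixels), "rvec" (rotation vector, rad) and "tvec" (3), from world to camera coordinates, as OpenCV has them. Camera axes: x right, y down, z forward; pixel columns grow to the right and rows downward; lengths in m; the calibration is good to about 2 mm. A picture is of the moment at which its call begins: read the wrist's pose just before it. camera_model takes no time and is no camera call; for the wrist camera it gives the pose at the moment of the call.
- ctrl.close_job(): hands the job in, once; it reports no verdict.
The state is a dict: "clock": time; "joint_pos": joint angles; "qvel": joint speeds; "tau": joint torques, N m; "tool_pos": TCP position; "orientation": TCP orientation; "force": force on the tool from outside, world axes, zero at the start; "moment": the same for the moment, N m; "opening": finger opening in m.
Only numpy, scipy, OpenCV 4.12 (cv2) and the standard library are available. Lean on these libraries where they do the work, as an engineer would, in place of code of your own. Each camera call takes 0.05 s, during which the arm holds its last target.

TASK

Take the click wrench from its rest, set its square ring fully down over the square screw on top of the steel pressure vessel, and turn the screw clockwise (seen from above) until it is tight and the break joint in the wrench's head gives way and turns; stop there, because forcing it on after the joint has come to its stop strips the thread. Then lift the wrench off and lay it back down on its rest, across both saddles, without moving the other things standing about.

Things in the scene. Friction and masses are not known exactly. Their poses are not given: they have to be found in the camera images.
- wrench: Handle of the loose click wrench (0.36 kg in all): black bar with flat upright sides, 18 mm wide (y), 24 mm high (z), 120 mm long, a steel knob behind, a neck and a round steel head 62 mm across, 14 mm thick in front. Origin: centre of the bar, where to grip it (12 mm above its underside). x points along the handle to the head, z up. Head centre 140 mm along x, at the origin's height; balance point 20 mm along x.
- ring (a point): Centre of the square ring in the wrench's head, 27.5 mm square right through, 14 mm thick (7 mm each side). Its x, in line with the handle's x at first, is square to its walls. The break joint is between ring and head, about this point: stiff to 1.1 N m, then it gives: load stops rising as the handle turns on clockwise round the ring, up to 0.22 rad, a hard stop. Tripped from 0.1 rad; stays so.
- vessel: Steel pressure vessel fixed to the worktop: base plate 110x110x8 mm, round body, lid 88 mm across with its top 54 mm up, and on it a round collar 38 mm across, up to 57 mm, on which the ring comes to lie (ring centre 64 mm up). Origin: centre of the underside, z up.
- screw_top (a point): Centre of the upper face of the closing screw's greased square head, 24 mm wide, 9 mm high, on the collar; this point is 66 mm above the vessel's origin when home. Above it a blunt cone 10 mm high (23 mm wide below, 14 above) centres the ring. x, y square to its faces. Turns easily clockwise (0.15 N m) for an unseen 0.2 to 0.8 rad, sinking 1 mm per rad, then stops dead: home. Ring play 0.15 rad.
- thread (a joint): The thread insert in the vessel: 0 while sound, grows (rad) when more than 1.7 N m about the screw turns and strips it. With the grip 140 mm from the screw, 1.1 N m is 8 N sideways, or less where the fingers also twist the handle. At the start the screw's x axis (point screw_top) points -0.1 to 1.1 rad to the left of straight ahead.
- saddle_mid (a point): The wrench rest, fixed: plate 160x70x6 mm, two saddles 55 mm before and behind this point along x, 12 mm thick, rubber-topped, with ears at the sides 58 mm apart, 12 mm above the rubber. This point is midway between them at the rubber's height, 38 mm above the worktop. The wrench lies along x, ring beyond the far saddle, grip midway, origin 12 mm above this point.
- bk_vial_2: small clear vial with black cap, 18 mm wide, 34 mm high, a bystander; origin in the centre of its underside
- bk_vial_3: small clear vial with black cap, 18 mm wide, 34 mm high, a bystander; origin in the centre of its underside
- white_septum: white rubber stopper, 30 mm wide and high, a bystander; origin in the centre of its underside
- vial_6: clear vial with white cap, 26 mm wide, 58 mm high, a bystander; origin in the centre of its underside
- beaker: small glass beaker, 49 mm wide, 56 mm high, a bystander; origin in the centre of its underside
- flask_orange: round flask lying on its side, 63x119x61 mm, a bystander; origin in the centre of its underside

How it is judged (in metres and radians):
On the way, in this order (a step that is already met when the one before it is completed fails the run):
1. the ring is fully down over the square screw (horizontal distance between ring and screw_top below 0.004 m and z of ring in the frame of screw_top below 0.002 m), for 0.2 s.
2. the screw is home and the wrench, its ring still on the screw, has tripped (joint turned by more than 0.1 rad) (all of step 1 and z of screw_top in the frame of vessel below 0.06608 m and angle between the x axis of ring and the x axis of wrench, either way round above 0.1 rad), for 0.1 s.
At the end, for the whole second after the job is handed in: Screw home (within 0.08 mm of its lowest height), thread turned less than 0.05 rad, wrench at rest on both saddles: origin within 35 mm of the rest's middle in plan, 6 to 18 mm above the rubber, level within 0.15 rad, in line with the rest within 0.35 rad (z of screw_top in the frame of vessel below 0.06608 m and value of joint thread below 0.05 rad and horizontal distance between wrench and saddle_mid below 0.035 m and z of wrench in the frame of saddle_mid between 0.006 and 0.018 m and angle between wrench's own z axis and vertical below 0.15 rad and angle between the x axis of wrench and the x axis of saddle_mid, either way round below 0.35 rad and linear speed of wrench below 0.02 m/s); the robot touches nothing.
It fails at once if the thread is stripped (insert turned more than 0.05 rad) (value of joint thread above 0.05 rad).
It fails at once if a bystander is moved by more than 25 mm (distance of any of bk_vial_2, bk_vial_3, white_septum, vial_6, beaker, flask_orange from where it was at the start of the episode above 0.025 m).
It also fails if it takes over 72 s, if anything falls off the work surface, if the arm or the gripper's body presses on something with over 40 N, if the wrist force passes 120 N, or if a joint passes its speed limit or range.

## Working session

There is one attempt and no reset: what is moved stays moved. The work goes in short steps, Python scripts to look and compute and a shell command to move; the robot and the scene stay as the last step left them, time stands still between calls to the robot, and variables do not carry over. Pictures are saved under pics/ and viewed, and the job is handed in when it is done.

```bash
ls; mkdir -p pics
python3 - <<'E'
from plant import ctrl
import cv2
o=ctrl.get_obs()
for k in o: print(k,o[k])
print(ctrl.grasp_offset)
for n in ["scene","top","wrist"]:
    m=ctrl.camera_model(n); print(n,m)
    cv2.imwrite(f"pics/{n}0.png",ctrl.snapshot(n))
E
```

```text
pics
clock 0.0
joint_pos [ 8.44001281e+01  2.05910655e+01  6.32053620e-01 -2.34328665e-02
 -7.01353897e+01 -1.65068638e+01]
qvel [ 0.02712255  0.00408333  0.11565238 -0.08673292 -0.02788629 -0.03888291]
tau [ 1.87458012e-03 -5.82719529e+01  2.93049413e+01  6.99699953e+00
  7.22914396e-03 -1.47234255e-04]
tool_pos [0.25387957 0.6250024  0.29120328]
orientation [ 1.79903230e+02 -5.70510051e-03 -2.21147116e+01]
force [-0.0764483   0.98077155  0.51415124]
moment [ 0.03618267 -0.02418077 -0.04642409]
opening 0.08746621436957104
0.0468
scene {'K': array([[509.18992262,   0.        , 322.65122316],
       [  0.        , 509.18992262, 238.46610833],
       [  0.        ,   0.        ,   1.        ]]), 'rvec': array([ 2.02938728, -0.45945886,  0.27928694]), 'tvec': array([-0.40360901,  0.24395921,  0.97548991])}
top {'K': array([[548.38388527,   0.        , 317.51337091],
       [  0.        , 548.38388527, 240.6857901 ],
       [  0.        ,   0.        ,   1.        ]]), 'rvec': array([ 2.29565966, -1.75506607,  0.27095625]), 'tvec': array([0.02338606, 0.52726493, 1.35094901])}
wrist {'K': array([[420.78442884,   0.        , 320.06305898],
       [  0.        , 420.78442884, 235.64532333],
       [  0.        ,   0.        ,   1.        ]]), 'rvec': array([-1.6699165 ,  2.47874311,  0.30518744]), 'tvec': array([ 0.67387106, -0.03032868,  0.38897867])}
```

View pics/scene0.png

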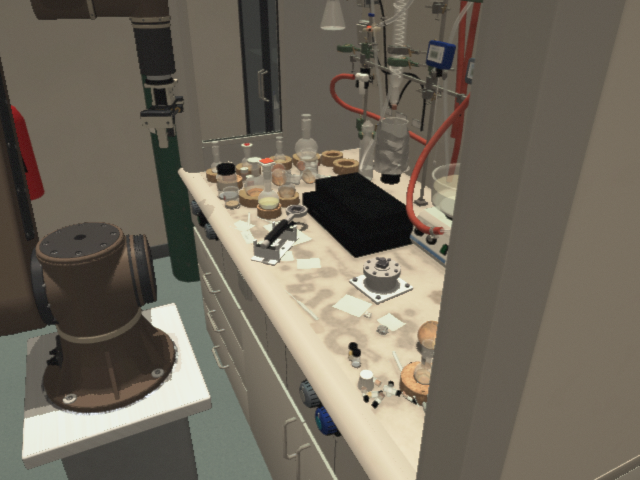

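View pics/top0.png

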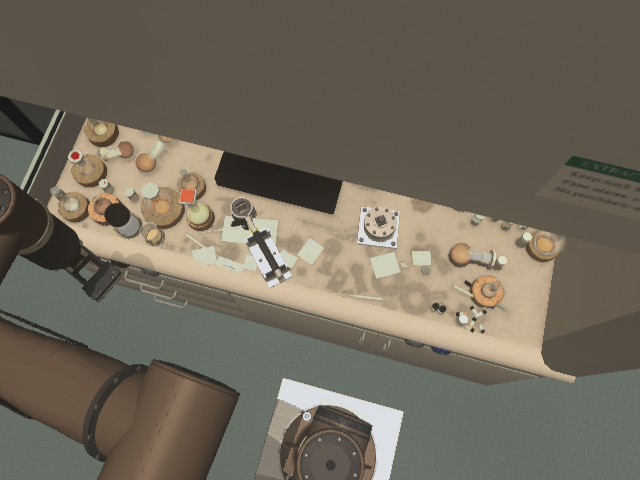

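View pics/wrist0.png

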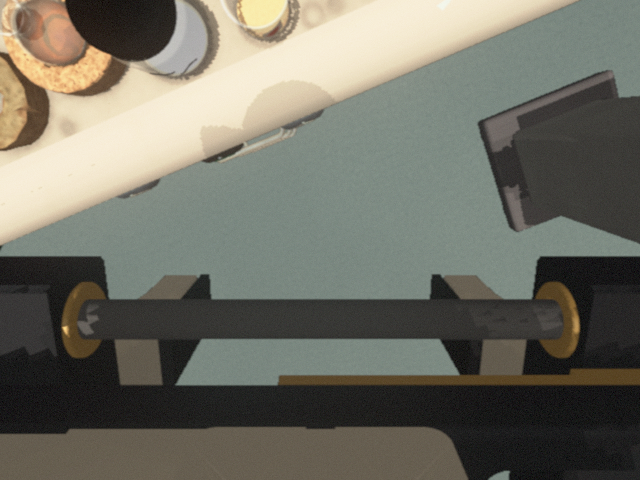

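Top view: the rest and wrench are around px (267,253), with the head at (243,209). The vessel is at (379,227). I'll enlarge both areas.

```bash
cat > h.py <<'E'
import numpy as np, cv2
from scipy.spatial.transform import Rotation as R
def ray(m,uv):
    Rm=cv2.Rodrigues(np.array(m['rvec'],float))[0]; t=np.array(m['tvec'],float)
    d=np.linalg.inv(m['K'])@np.array([uv[0],uv[1],1.]); 
    return -Rm.T@t, Rm.T@d
def onz(m,uv,z):
    c,d=ray(m,uv); return c+d*(z-c[2])/d[2]
def proj(m,P):
    return cv2.projectPoints(np.array(P,float).reshape(-1,3),np.array(m['rvec'],float),np.array(m['tvec'],float),m['K'],None)[0].reshape(-1,2)
E
python3 - <<'E'
from h import *
from plant import ctrl
im=cv2.imread('pics/top0.png'); m=ctrl.camera_model('top')
a=cv2.resize(im[185:295,215:305],None,fx=5,fy=5,interpolation=cv2.INTER_CUBIC)
b=cv2.resize(im[195:260,345:415],None,fx=5,fy=5,interpolation=cv2.INTER_CUBIC)
c=np.zeros((550,800,3),np.uint8); c[:550,:450]=a; c[:325,450:800]=b
cv2.imwrite('pics/crop0.png',c)
for uv,z in [((267,255),.06),((243,209),.057),((379,228),0),((380,220),.066)]: print(uv,onz(m,uv,z))
E
```

```text
(267, 255) [0.43601182 0.28023074 0.06      ]
(243, 209) [0.54353961 0.38060099 0.057     ]
(379, 228) [0.6077682  0.01171301 0.        ]
(380, 220) [0.60677159 0.01614439 0.066     ]
```

View pics/crop0.png

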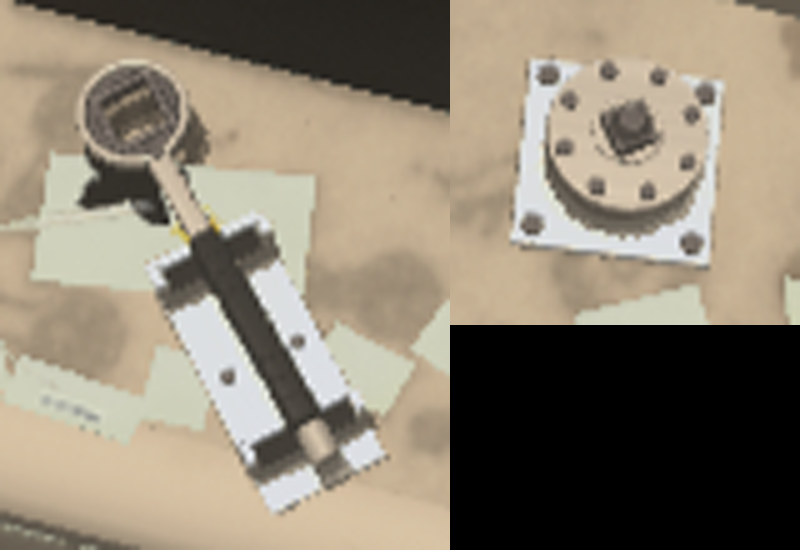

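```bash
cat >> h.py <<'E'
def tool(o): return R.from_euler('xyz',o['orientation'],degrees=True), np.array(o['tool_pos'])
def delta(o,grasp,yaw,off=0.0468):
    """rotvec & shift in tool axes to bring grasp point to 'grasp', tool down, tool-x yaw (rad)"""
    Rt,p=tool(o); Rg=R.from_euler('xyz',[np.pi,0,yaw]); tcp=np.array(grasp)-Rg.apply([0,0,off])
    w=(Rt.inv()*Rg).as_rotvec(); d=Rt.inv().apply(tcp-p)
    print('w',np.round(w,4),'deg',np.round(np.degrees(np.linalg.norm(w)),1),'d',np.round(d,4),'|d|',round(float(np.linalg.norm(d)),4))
E
python3 - <<'E'
from h import *
from plant import ctrl
m=ctrl.camera_model('top'); w=ctrl.camera_model('wrist'); o=ctrl.get_obs()
Rt,p=tool(o)
c,d=ray(w,(320,235)); print('cam in tool',Rt.inv().apply(c-p),'fwd',Rt.inv().apply(d), 'imgx',Rt.inv().apply(ray(w,(740,235))[1]-d))
A=onz(m,(255.6,233),.062);B=onz(m,(276.6,270),.062);H=onz(m,(241.6,208),.057)
print(A,B,H); 
for q in (A,B): print(np.degrees(np.arctan2(*(H-q)[1::-1])), np.linalg.norm(H-q))
print('orig', H-0.14*(H-B)/np.linalg.norm(H-B))
print('lid',onz(m,(379-0+1.4-.6,222.5),.055), onz(m,(345+178/5,195+122/5),.07))
print('plate',np.mean([onz(m,(345+(x-450)/5,195+y/5),.008) for x,y in [(530,60),(720,80),(708,265),(512,240)]],0))
print('rest',np.mean([onz(m,(215+x/5,185+y/5),.006) for x,y in [(150,268),(262,212),(388,455),(280,512)]],0))
g=H-0.14*(H-B)/np.linalg.norm(H-B)
print(Rt.as_euler('xyz',degrees=True))
E
```

```text
cam in tool [ 0.06454846  0.00066992 -0.09299931] fwd [-2.41496183e-01 -8.49910141e-04  9.70402620e-01] imgx [8.46628457e-04 9.98135001e-01 9.30749161e-04]
[0.48575277 0.32664377 0.062     ] [0.40321244 0.24410395 0.062     ] [0.54530004 0.38512278 0.057     ]
44.481431028558724 0.08361024114283248
44.78369931116909 0.20025033944325027
orig [0.44596306 0.28653301 0.06049562]
lid [0.60381365 0.01474653 0.055     ] [0.6073427  0.01509353 0.07      ]
plate [0.60722152 0.01392697 0.008     ]
rest [0.44542601 0.28259639 0.006     ]
[ 1.79930097e+02 -4.65282027e-03 -2.21079373e+01]
```

Run:
```python
from h import *
from plant import ctrl
o=ctrl.get_obs(); a=np.radians(44.7)
delta(o,[.446+.02*np.cos(a),.286+.02*np.sin(a),.243],a)
```

```text
w [ 1.100e-03  6.000e-04 -1.166e+00] deg 66.8 d [0.3135 0.2235 0.002 ] |d| 0.385
```

```bash
python3 -m creep '[[0,0,-1.166,0.3135,0.2235,0.002,1],[0,0,-1.166,0.3135,0.2235,0.002,1],[0,0,-1.166,0.3135,0.2235,0.002,1],[0,0,-1.166,0.3135,0.2235,0.002,1],[0,0,-1.166,0.3135,0.2235,0.002,1],[0,0,-1.166,0.3135,0.2235,0.002,1],[0,0,-1.166,0.3135,0.2235,0.002,1],[0,0,-1.166,0.3135,0.2235,0.002,1],[0,0,-1.166,0.3135,0.2235,0.002,1],[0,0,-1.166,0.3135,0.2235,0.002,1],[0,0,-1.166,0.3135,0.2235,0.002,1],[0,0,-1.166,0.3135,0.2235,0.002,1]]'
python3 - <<'E'
from h import *
from plant import ctrl
import pickle
o=ctrl.get_obs(); m=ctrl.camera_model('wrist'); im=ctrl.snapshot('wrist')
print(o['tool_pos'],o['orientation'],o['joint_pos'],o['qvel'])
cv2.imwrite('pics/w1.png',im); pickle.dump(m,open('w1.pkl','wb'))
E
```

```text
clock: 1.15
tool_pos: [0.4608, 0.2992, 0.2901]
orientation: [-180.0, 0.0, 44.5]
force: [0.3, -0.2, -0.2]
opening: 0.0875
[0.46079672 0.29922488 0.29005713] [-1.79992633e+02  1.28729752e-02  4.45255053e+01] [ 5.34243804e+01  8.83595169e+00 -1.54576923e+01 -1.01688360e-02
 -6.57179348e+01  8.11053067e+01] [ 1.9208371   0.4041874   0.24533588  0.01593728  0.12239303 -1.58794138]
```

View pics/w1.png

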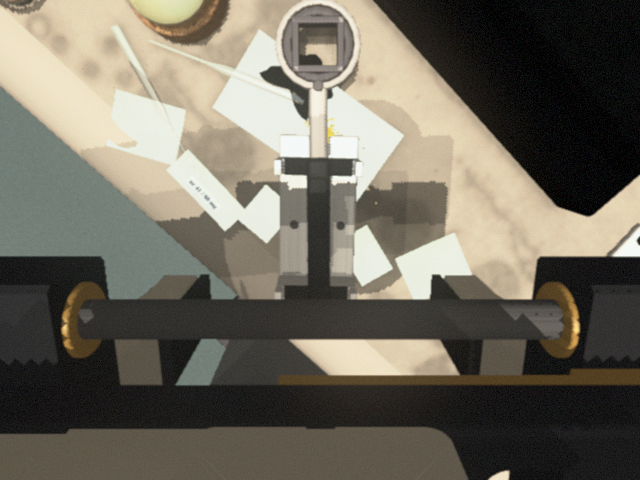

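The wrist view shows the head at about (318,45) and the handle running down column 318 to about row 298, so it is well aligned with the tool.

Run:
```python
from h import *
from plant import ctrl
import pickle
m=pickle.load(open('w1.pkl','rb')); im=cv2.imread('pics/w1.png')
g=cv2.cvtColor(im,cv2.COLOR_BGR2GRAY)
for r in (175,200,230,260,280): print(r,g[r,295:345:2])
c=cv2.resize(im[0:310,230:410],None,fx=3,fy=3,interpolation=cv2.INTER_CUBIC)[:930]
cv2.imwrite('pics/w1a.png',c[:330]); 
h=cv2.HoughCircles(g[:110],cv2.HOUGH_GRADIENT,1.5,50,param1=100,param2=30,minRadius=30,maxRadius=55); print(h)
H=onz(m,(318,45),.057); print(H)
for r in (175,260): 
    x=np.where(g[r,305:335]<60)[0]+305; uv=(x.mean(),r); P=onz(m,uv,.062); print(uv,len(x),P,np.degrees(np.arctan2(*(H-P)[1::-1])))
print('plate corner/mid: front bolts', onz(m,(294,224),.006),onz(m,(341,225),.006))
print('far edge of saddle', onz(m,(318,158),.05), onz(m,(318,174),.05))
```

```text
175 [198 189 193 197 183 157  81  72  75  78  77  79  79  79  79  76  64  63
  89 135 135 125 110 112 115]
200 [120 119 119 121 124 120  73  55  51  55  54  53  52  53  51  55  53  72
 113 115 115 116 118 119 119]
230 [158 155 156 159 161 152 102  48  44  49  46  45  44  51  43  47  47  66
 114 138 154 153 143 144 153]
260 [154 158 152 160 161 153  88  40  47  44  48  46  45  48  50  48  44  62
 136 167 183 185 188 188 193]
280 [ 96  94 100  99  98  96  77  41  44  43  36  44  43  44  39  40  42  66
  97  98  95 100  97  99  99]
[[[317.25  42.75  44.25]
  [177.75  68.25  37.5 ]
  [240.75  45.75  50.85]
  [176.25   2.25  34.05]]]
[0.54777368 0.38730485 0.057     ]
(np.float64(nan), 175) 0 [nan nan nan] nan
(np.float64(318.0), 260) 21 [0.43383597 0.27526929 0.062     ] 44.51771678102593
plate corner/mid: front bolts [0.43034252 0.30311309 0.006     ] [0.45994608 0.27173519 0.006     ]
far edge of saddle [0.49045975 0.33101636 0.05      ] [0.48161016 0.32231731 0.05      ]<stdin>:12: RuntimeWarning: Mean of empty slice.
  ret = ret.dtype.type(ret / rcount)
```

View pics/w1a.png

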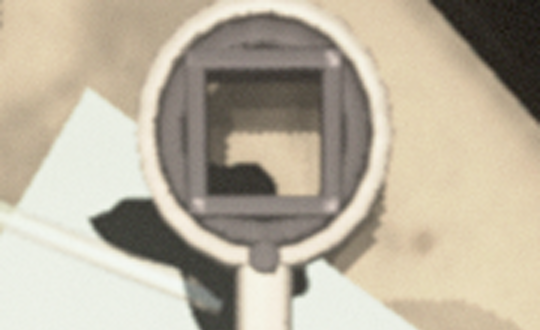

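```bash
python3 -m creep '[[0,0,0,-0.156,0.305,0,1],[0,0,0,-0.156,0.305,0,1],[0,0,0,-0.156,0.305,0,1],[0,0,0,-0.156,0.305,0,1],[0,0,0,-0.156,0.305,0,1],[0,0,0,-0.156,0.305,0,1],[0,0,0,-0.156,0.305,0,1],[0,0,0,-0.156,0.305,0,1],[0,0,0,-0.156,0.305,0,1],[0,0,0,-0.156,0.305,0,1],[0,0,0,-0.156,0.305,0,1],[0,0,0,-0.156,0.305,0,1]]'
python3 - <<'E'
from h import *
from plant import ctrl
import pickle
o=ctrl.get_obs(); m=ctrl.camera_model('wrist'); im=ctrl.snapshot('wrist')
print(o['tool_pos'],o['orientation'],o['joint_pos'],o['qvel'])
cv2.imwrite('pics/w2.png',im); pickle.dump(m,open('w2.pkl','wb'))
E
```

```text
clock: 2.2
tool_pos: [0.564, -0.025, 0.29]
orientation: [-180.0, 0.0, 44.7]
force: [0.1, 0.0, 0.1]
opening: 0.0876
[ 0.56398087 -0.02499344  0.29002222] [-1.79986222e+02  2.54587183e-03  4.47353304e+01] [ 1.73176089e+01  1.02814171e+01 -1.36748619e+01 -1.20995469e-02
 -6.60523258e+01  1.17422633e+02] [ 0.67637393 -0.3609898  -0.15882786  0.10709789 -0.16894462  0.37686916]
```

View pics/w2.png

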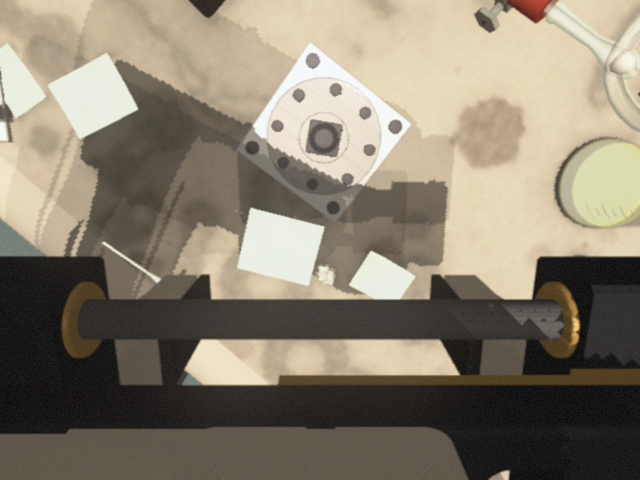

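Run:
```python
from h import *
im=cv2.imread('pics/w2.png')
cv2.imwrite('pics/w2a.png',cv2.resize(im[100:180,285:365],None,fx=7,fy=7,interpolation=cv2.INTER_CUBIC))
```

```text
(no output)
```

View pics/w2a.png

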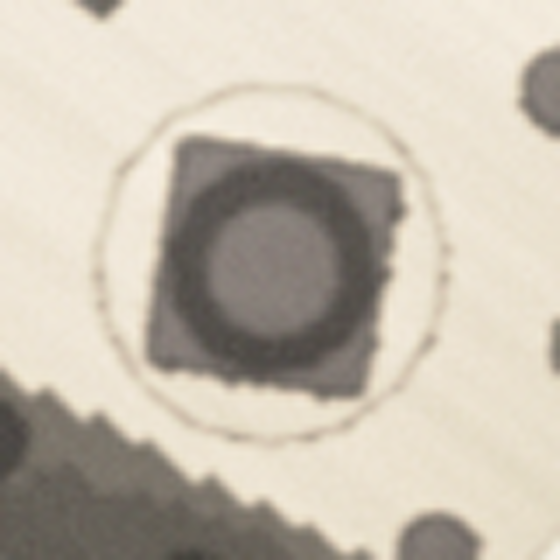

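Run:
```python
from h import *
import pickle
m=pickle.load(open('w2.pkl','rb'))
P=np.array([onz(m,(285+(x+.5)/7-.5,100+(y+.5)/7-.5),.0665) for x,y in [(182,138),(403,180),(365,397),(150,360)]])
print(P, P.mean(0)); 
for i in range(4):
    d=P[(i+1)%4]-P[i]; print(np.degrees(np.arctan2(d[1],d[0])), np.linalg.norm(d))
print('collar',onz(m,(285+272/7-.4,100+264/7-.4),.057))
b=[(313,61),(395,127),(333,208),(252,148)]
print('bolts',np.mean([onz(m,u,.012) for u in b],0))
```

```text
[[ 0.61012531  0.03092063  0.0665    ]
 [ 0.62330476  0.01166847  0.0665    ]
 [ 0.60491483 -0.00132087  0.0665    ]
 [ 0.59164153  0.01750179  0.0665    ]] [0.60749661 0.0146925  0.0665    ]
-55.60562890871104 0.02333116933844013
-144.76534111171506 0.02251472069138859
125.19059041279927 0.023031995392683517
35.97886656041885 0.022841090341499976
collar [0.60763561 0.01515007 0.057     ]
bolts [0.6071143  0.01443133 0.012     ]
```

Run:
```python
from h import *
from plant import ctrl
import pickle
m=pickle.load(open('w1.pkl','rb'))
H=onz(m,(318.3,43.5),.057);a=np.radians(44.5);u=np.array([np.cos(a),np.sin(a),0]);g=H-.14*u
print(H,g); g[2]=.10
delta(ctrl.get_obs(),g,a)
```

```text
[0.54863482 0.38784972 0.057     ] [0.44877976 0.28972242 0.057     ]
w [-0.0002 -0.      0.0048] deg 0.3 d [ 0.1398 -0.3043  0.1434] |d| 0.3643
```

```bash
python3 -m creep '[[0,0,0.005,0.140,-0.304,0.02,1],[0,0,0.005,0.140,-0.304,0.02,1],[0,0,0.005,0.140,-0.304,0.02,1],[0,0,0.005,0.140,-0.304,0.02,1],[0,0,0.005,0.140,-0.304,0.02,1],[0,0,0.005,0.140,-0.304,0.02,1],[0,0,0.005,0.140,-0.304,0.02,1],[0,0,0.005,0.140,-0.304,0.02,1],[0,0,0.005,0.140,-0.304,0.05,1],[0,0,0.005,0.140,-0.304,0.09,1],[0,0,0.005,0.140,-0.304,0.12,1],[0,0,0.005,0.140,-0.304,0.143,1]]'
python3 -m creep '[[0,0,0,0,0,0,1],[0,0,0,0,0,0,1]]'
python3 - <<'E'
from h import *
from plant import ctrl
o=ctrl.get_obs(); print(o['tool_pos'],o['orientation'])
a=np.radians(44.5); delta(o,[.4484,.2894,.0505],a)
cv2.imwrite('pics/w3.png',ctrl.snapshot('wrist'))
E
```

```text
clock: 3.25
tool_pos: [0.4476, 0.2893, 0.1449]
orientation: [-180.0, 0.1, 44.6]
force: [-0.1, 0.1, 0.1]
opening: 0.0877
clock: 3.42
tool_pos: [0.4488, 0.289, 0.1468]
orientation: [180.0, 0.1, 44.5]
force: [1.6, 0.4, 0.3]
opening: 0.0875
[0.44880212 0.28896985 0.14682918] [1.79964728e+02 1.31626358e-01 4.45347199e+01]
w [0.0006 0.0023 0.0006] deg 0.1 d [ 0.0001 -0.0006  0.0495] |d| 0.0495
```

View pics/w3.png

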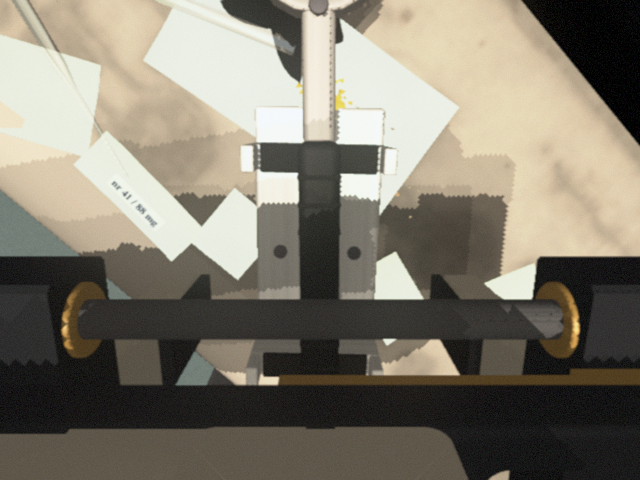

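Fingers straddle the bar (col 319), with the saddles well clear. I'll descend and grip.

```bash
python3 -m creep '[[0,0,0,0,0,0.025,1],[0,0,0,0,0,0.045,1],[0,0,0,0,0,0.0495,1],[0,0,0,0,0,0.0495,1],[0,0,0,0,0,0.0495,0],[0,0,0,0,0,0.0495,0],[0,0,0,0,0,0.0495,0],[0,0,0,0,0,0.0495,0],[0,0,0,0,0,0.0495,0],[0,0,0,0,0,0.0495,0],[0,0,0,0,0,0.0495,0],[0,0,0,0,0,0.0495,0]]'
python3 -m creep '[[0,0,0,0,0,0,0],[0,0,0,0,0,0,0],[0,0,0,0,0,-0.01,0],[0,0,0,0,0,-0.02,0],[0,0,0,0,0,-0.03,0],[0,0,0,0,0,-0.045,0],[0,0,0,0,0,-0.06,0],[0,0,0,0,0,-0.07,0],[0,0,0,0,0,-0.075,0],[0,0,0,0,0,-0.075,0],[0,0,0,0,0,-0.075,0],[0,0,0,0,0,-0.075,0]]'
python3 - <<'E'
from h import *
from plant import ctrl
o=ctrl.get_obs(); print(o['tool_pos'],o['orientation'],o['moment'])
a=np.radians(35.2); delta(o,[.6075-.14*np.cos(a),.0148-.14*np.sin(a),.125],a)
cv2.imwrite('pics/w4.png',ctrl.snapshot('wrist'))
E
```

```text
clock: 4.47
tool_pos: [0.4497, 0.2884, 0.0977]
orientation: [180.0, -0.0, 44.4]
force: [-0.9, 0.0, 0.2]
opening: 0.0398
clock: 5.47
tool_pos: [0.4493, 0.2879, 0.1719]
orientation: [-180.0, 0.1, 44.4]
force: [-0.5, -0.1, -4.5]
opening: 0.0176
[0.44928239 0.28792335 0.17192598] [-1.79996323e+02  7.74668289e-02  4.44021375e+01] [-0.1457559  -0.00671404 -0.05068695]
w [0.     0.0014 0.1606] deg 9.2 d [-0.2163  0.2834  0.0004] |d| 0.3565
```

View pics/w4.png

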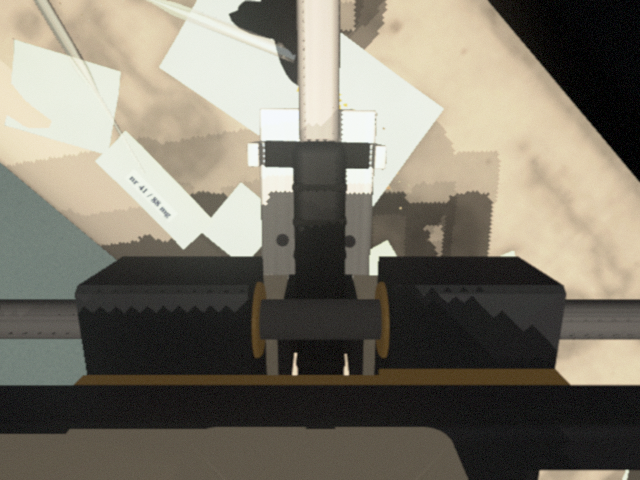

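Run:
```python
from h import *
from plant import ctrl
w=ctrl.camera_model('wrist'); print(ray(w,(320,235)))
for n in ('w3','w4'):
    g=cv2.cvtColor(cv2.imread(f'pics/{n}.png'),cv2.COLOR_BGR2GRAY)
    for r in (60,100,130,180,220,260): print(n,r,g[r,286:356:2])
```

```text
(array([0.49515746, 0.333074  , 0.26472004]), array([-0.17325461, -0.16942762, -0.9701956 ]))
w3 60 [ 66  67  68  69  66  61  69  70 124 183 214 236 237 237 239 238 238 235
 235 233 234 229 198 188 154 232 237 237 235 236 237 237 235 238 238]
w3 100 [236 237 236 236 237 236 235 237 208 179 213 232 239 238 239 241 237 238
 236 234 234 229 175 183 150 199 209 214 230 238 237 237 236 237 237]
w3 130 [247 247 248 247 247 247 247 247 226 154 183 210 220 221 221 222 221 219
 216 219 219 212 191 165 133 146 213 248 247 247 247 246 247 247 247]
w3 180 [240 239 241 240 243 244 139  61  57  64  71  75  75  76  72  74  73  73
  71  68  75  66  69  63  56  60  62 140 243 246 245 245 245 246 246]
w3 220 [118 117 115 119 119 121  99  46  49  49  46  45  39  52  50  53  47  48
  44  43  40  41  44  44  40  44  51 101 114 108 112 115 115 114 118]
w3 260 [111 113 112 112 116 114 112  50  39  38  38  35  39  30  39  37  28  34
  39  33  34  40  34  35  33  34  51 106 110 109 112 113 108 107 102]
w4 60 [ 92 109 109 108  84  67 132 182 201 215 236 234 235 235 235 234 235 235
 232 232 233 233 231 222 206 184 140 190 237 235 236 237 235 237 237]
w4 100 [236 237 236 236 235 236 207 170 200 222 236 238 237 237 238 237 236 235
 234 235 236 235 231 224 203 185 142 199 233 238 237 238 238 236 237]
w4 130 [247 247 247 247 247 248 224 150 178 189 216 222 220 221 222 221 219 218
 214 217 221 217 215 200 180 164 130 143 219 247 246 247 247 247 246]
w4 180 [239 240 241 220  77  54  64  68  73  78  79  74  73  76  76  72  76  72
  72  71  74  74  74  67  68  61  60  60  57  62 168 245 247 246 246]
w4 220 [116 115 119  93  48  50  53  49  48  52  57  49  48  51  52  49  54  53
  47  47  46  47  54  48  48  48  45  46  49  45  79 114 116 115 118]
w4 260 [109 111 112 114  91  38  32  33  31  33  31  27  36  30  37  30  31  24
  31  27  29  26  30  29  29  30  30  29  28  57 108 113 113 114 115]
```

Run:
```python
from h import *
from plant import ctrl
im=ctrl.snapshot('scene'); cv2.imwrite('pics/s4.png',cv2.resize(im[180:280,220:340],None,fx=5,fy=5,interpolation=cv2.INTER_CUBIC))
```

```text
(no output)
```

View pics/s4.png

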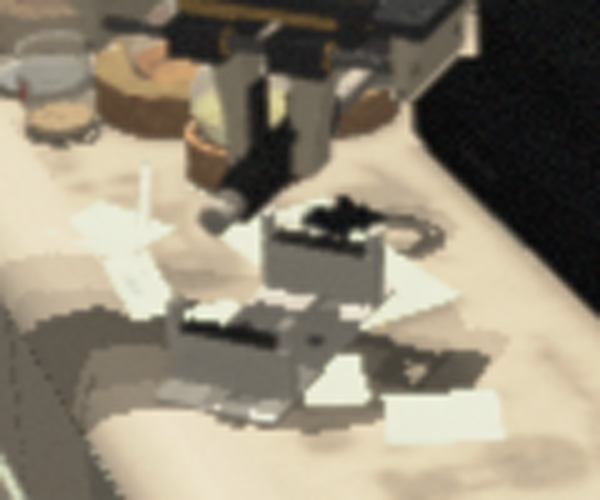

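The grip had not quite closed when I lifted, and the bar's width in the image (54 px) puts it about 8 mm low in the fingers. I'll set it back on the rest and regrip.

```bash
python3 -m creep '[[0,0,0,0,0,0.03,0],[0,0,0,0,0,0.055,0],[0,0,0,0,0,0.063,0],[0,0,0,0,0,0.066,0],[0,0,0,0,0,0.066,0],[0,0,0,0,0,0.066,0.3],[0,0,0,0,0,0.066,0.4],[0,0,0,0,0,0.066,0.4],[0,0,0,0,0,0.066,0.4],[0,0,0,0,0,0.066,0.4],[0,0,0,0,0,0.070,0.4],[0,0,0,0,0,0.0745,0.4]]'
python3 -m creep '[[0,0,0,0,0,0,0.4],[0,0,0,0,0,0,0],[0,0,0,0,0,0,0],[0,0,0,0,0,0,0],[0,0,0,0,0,0,0],[0,0,0,0,0,0,0],[0,0,0,0,0,0,0],[0,0,0,0,0,0,0],[0,0,0,0,0,0,0],[0,0,0,0,0,0,0],[0,0,0,0,0,0,0],[0,0,0,0,0,0,0]]'
```

```text
clock: 6.57
tool_pos: [0.4499, 0.2885, 0.098]
orientation: [-180.0, -0.0, 44.4]
force: [-0.3, 0.4, 0.8]
opening: 0.0354
clock: 7.57
tool_pos: [0.4498, 0.2884, 0.0982]
orientation: [180.0, -0.0, 44.4]
force: [0.0, 0.7, -0.5]
opening: 0.0178
```

```bash
python3 -m creep '[[0,0,0,0,0,0,0],[0,0,0,0,0,-0.01,0],[0,0,0,0,0,-0.025,0],[0,0,0,0,0,-0.045,0],[0,0,0,0,0,-0.065,0],[0,0,0,0,0,-0.08,0],[0,0,0,0,0,-0.08,0],[0,0,0,0,0,-0.08,0]]'
python3 - <<'E'
from h import *
from plant import ctrl
o=ctrl.get_obs(); print(o['tool_pos'],o['orientation'],o['moment'])
a=np.radians(35.2); delta(o,[.6075-.14*np.cos(a),.0148-.14*np.sin(a),.130],a)
m=ctrl.camera_model('wrist');im=ctrl.snapshot('wrist')
cv2.imwrite('pics/w5.png',im)
g=cv2.cvtColor(im,cv2.COLOR_BGR2GRAY)
for r in (180,220,260): 
    x=np.where(g[r,280:360]<85)[0]+280; print(r,x.min(),x.max())
t=ctrl.camera_model('top');im=ctrl.snapshot('top')
cv2.imwrite('pics/t5.png',im)
print(proj(t,[[.5485,.388,.13]]))
E
```

```text
clock: 8.23
tool_pos: [0.4495, 0.2883, 0.1788]
orientation: [-180.0, -0.1, 44.4]
force: [0.1, -0.2, -4.6]
opening: 0.0181
[0.44953417 0.28831513 0.1787717 ] [-1.79967239e+02 -6.95103713e-02  4.43989521e+01] [-0.1854913   0.04050237 -0.01363076]
w [-0.0007 -0.0012  0.1606] deg 9.2 d [-0.2167  0.2836  0.0015] |d| 0.3569
180 293 346
220 292 347
260 293 347
[[237.23696855 196.543514  ]]
```

Run:
```python
from h import *
from plant import ctrl
t=ctrl.camera_model('top');s=ctrl.camera_model('scene')
for z in (0,.08): print([onz(t,p,z).round(3) for p in [(215,180),(337,213),(342,181),(219,150)]])
im=cv2.imread('pics/t5.png'); cv2.imwrite('pics/t5a.png',cv2.resize(im[140:290,190:420],None,fx=3,fy=3,interpolation=cv2.INTER_CUBIC))
```

```text
[array([0.626, 0.498, 0.   ]), array([0.62 , 0.136, 0.   ]), array([0.718, 0.147, 0.   ]), array([0.719, 0.517, 0.   ])]
[array([0.596, 0.473, 0.08 ]), array([0.591, 0.131, 0.08 ]), array([0.683, 0.141, 0.08 ]), array([0.684, 0.491, 0.08 ])]
```

View pics/t5a.png

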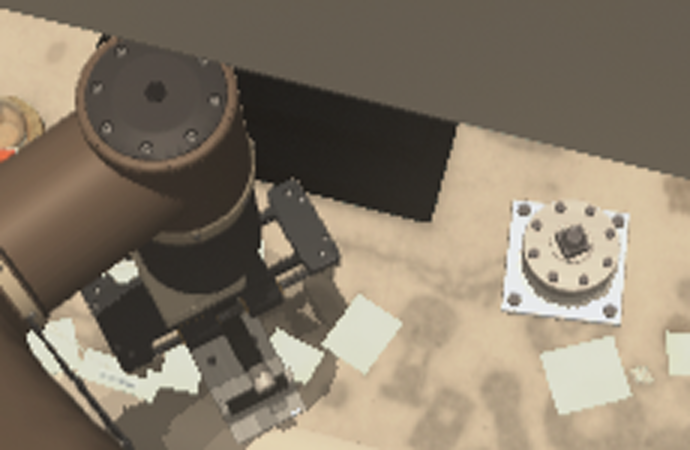

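```bash
python3 -m creep '[[0,0,0,-0.020,0.020,-0.030,0],[0,0,0.02,-0.050,0.050,-0.045,0],[0,0,0.04,-0.075,0.080,-0.045,0],[0,0,0.06,-0.100,0.110,-0.045,0],[0,0,0.08,-0.125,0.145,-0.045,0],[0,0,0.10,-0.150,0.180,-0.045,0],[0,0,0.12,-0.175,0.210,-0.045,0],[0,0,0.14,-0.195,0.240,-0.045,0],[0,0,0.16,-0.210,0.265,-0.045,0],[0,0,0.16,-0.2165,0.2835,-0.035,0],[0,0,0.16,-0.2165,0.2835,-0.015,0],[0,0,0.16,-0.2165,0.2835,0,0]]'
python3 -m creep '[[0,0,0,0,0,0,0],[0,0,0,0,0,0,0]]'
python3 - <<'E'
from h import *
from plant import ctrl
o=ctrl.get_obs(); print(o['tool_pos'],o['orientation'],o['moment'])
t=ctrl.camera_model('top');im=ctrl.snapshot('top');cv2.imwrite('pics/t6.png',im)
cv2.imwrite('pics/t6a.png',cv2.resize(im[170:270,320:440],None,fx=6,fy=6,interpolation=cv2.INTER_CUBIC))
im=ctrl.snapshot('scene');cv2.imwrite('pics/s6.png',im)
cv2.imwrite('pics/s6a.png',cv2.resize(im[200:320,300:450],None,fx=5,fy=5,interpolation=cv2.INTER_CUBIC))
cv2.imwrite('pics/w6.png',ctrl.snapshot('wrist'))
E
```

```text
clock: 9.33
tool_pos: [0.4927, -0.0672, 0.1759]
orientation: [-179.9, 0.1, 35.1]
force: [-0.2, -0.3, -4.8]
opening: 0.0181
clock: 9.5
tool_pos: [0.4924, -0.066, 0.1767]
orientation: [-179.9, 0.2, 35.2]
force: [0.4, 0.3, -3.6]
opening: 0.018
[ 0.4924349  -0.06604182  0.17673704] [-179.91404743    0.22872142   35.23195016] [-0.09238056 -0.08784776 -0.00855013]
```

View pics/t6a.png

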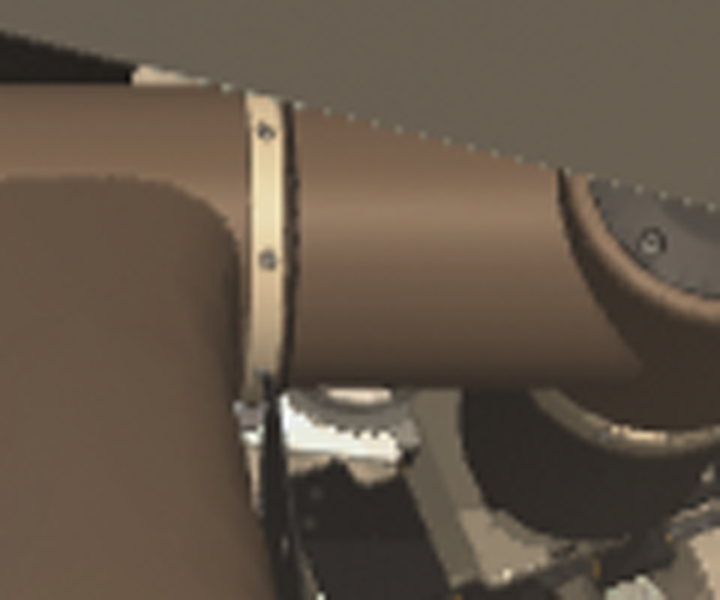

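View pics/s6a.png

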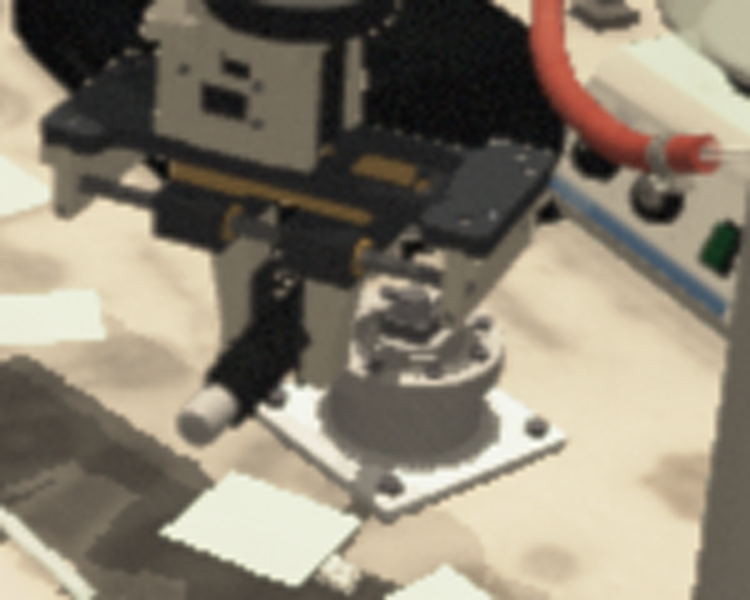

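View pics/w6.png

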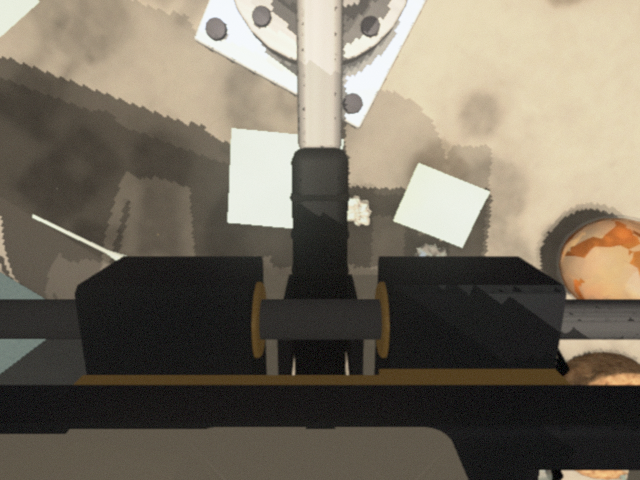

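Run:
```python
from h import *
from plant import ctrl
m=ctrl.camera_model('wrist'); o=ctrl.get_obs(); Rt,p=tool(o)
g=cv2.cvtColor(cv2.imread('pics/w6.png'),cv2.COLOR_BGR2GRAY)
print('col320',g[138:160,320])
for z in (.140,.142): print((Rt.inv().apply(onz(m,(320,149),z)-p)*1000).round(1))
for r,z in ((100,.136),(200,.141)):
    thr=(150 if r==100 else 80)
    row=g[r,280:360].astype(int); print(r,row[::2])
print((Rt.inv().apply(onz(m,(319.5,100),.136)-p)*1000).round(1),(Rt.inv().apply(onz(m,(319.5,200),.141)-p)*1000).round(1))
```

```text
col320 [219 217 217 217 213 214 213 193 163 123  81  61  57  59  66  60  66  61
  67  68  69  72]
[58.7 -0.1 38.9]
[58.8 -0.1 36.9]
100 [162 161 168 171 174 173 173 166 156 131 161 183 203 219 220 217 219 218
 220 220 215 211 215 213 212 211 209 195 180 162 136 114  86 129 136 133
 130 128 129 127]
200 [234 235 236 234 236 203  71  62  67  61  64  60  58  63  59  57  62  60
  60  59  59  57  52  54  57  56  54  54  54  53  52  52  51  46 117 234
 234 236 224 221]
[73.3 -0.3 42.9] [43.  -0.3 37.9]
```

```bash
python3 -m creep '[[0,0,0,0.0015,0,0.015,0],[0,0,0,0.0015,0,0.03,0],[0,0,0,0.0015,0,0.037,0],[0,0,0,0.0015,0,0.037,0],[0,0,0,0.0015,0,0.037,0]]'
python3 - <<'E'
from h import *
from plant import ctrl
o=ctrl.get_obs(); print(o['tool_pos'],o['orientation'],o['force'],o['moment'])
im=ctrl.snapshot('scene');cv2.imwrite('pics/s7.png',im)
cv2.imwrite('pics/s7a.png',cv2.resize(im[220:310,320:430],None,fx=6,fy=6,interpolation=cv2.INTER_CUBIC))
E
```

```text
clock: 10.07
tool_pos: [0.4949, -0.0646, 0.1417]
orientation: [180.0, 0.0, 35.3]
force: [1.0, -0.4, -3.7]
opening: 0.018
[ 0.49492546 -0.06462859  0.14167344] [1.79984037e+02 1.59084860e-03 3.52853541e+01] [ 0.98287197 -0.35421186 -3.68280749] [-0.08107937 -0.02877783 -0.02262608]
```

View pics/s7a.png

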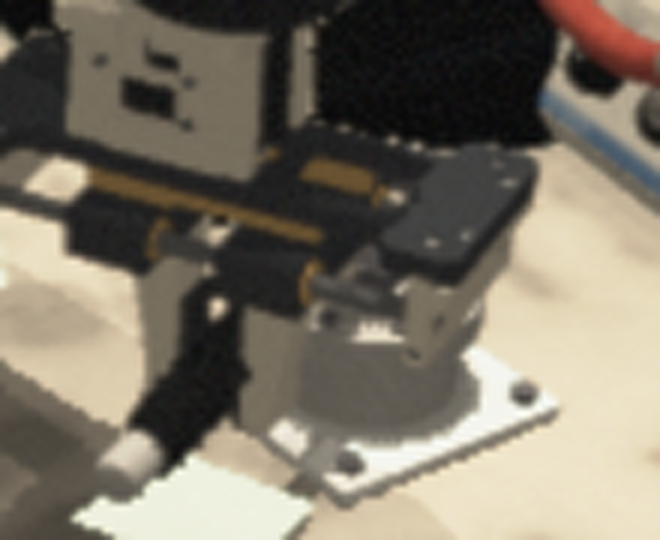

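```bash
python3 -m creep '[[0,0,0,-0.0005,0,0.006,0],[0,0,0,-0.0005,0,0.012,0],[0,0,0,-0.0005,0,0.018,0],[0,0,0,-0.0005,0,0.022,0],[0,0,0,-0.0005,0,0.026,0],[0,0,0,-0.0005,0,0.028,0],[0,0,0,-0.0005,0,0.028,0]]'
```

```text
clock: 10.7
tool_pos: [0.4941, -0.0652, 0.1126]
orientation: [-180.0, 0.1, 35.2]
force: [0.4, -0.2, -3.0]
opening: 0.0183
```

```bash
python3 -m creep '[[0,0,0,0,0,0.001,0],[0,0,0,0,0,0.002,0],[0,0,0,0,0,0.003,0],[0,0,0,0,0,0.003,0]]'; python3 -c "
from plant import ctrl
o=ctrl.get_obs();print(o['tool_pos'],o['force'],o['moment'],o['orientation'])"
```

```text
clock: 11.03
tool_pos: [0.4944, -0.0651, 0.1104]
orientation: [180.0, -0.0, 35.3]
force: [-2.0, -0.6, -0.4]
opening: 0.018
[ 0.49437822 -0.06512593  0.11037744] [-1.99601375 -0.58721947 -0.4221432 ] [-0.07852661  0.27703851  0.01688307] [ 1.79986282e+02 -2.66141301e-02  3.52506044e+01]
```

```bash
python3 -m creep '[[0,0,0,0,0,0.001,0],[0,0,0,0,0,0.001,0]]'
python3 - <<'E'
from h import *
from plant import ctrl
o=ctrl.get_obs();print(o['tool_pos'],o['force'],o['moment'])
im=ctrl.snapshot('scene');cv2.imwrite('pics/s8a.png',cv2.resize(im[220:310,320:430],None,fx=6,fy=6,interpolation=cv2.INTER_CUBIC))
cv2.imwrite('pics/w8.png',ctrl.snapshot('wrist'))
E
```

```text
clock: 11.2
tool_pos: [0.4944, -0.0651, 0.1093]
orientation: [180.0, -0.0, 35.2]
force: [-2.0, -1.0, 0.0]
opening: 0.0176
[ 0.49435262 -0.06509404  0.10929421] [-2.00731495e+00 -9.56296999e-01  1.80413770e-03] [-0.0728011   0.27772578  0.06847444]
```

View pics/s8a.png

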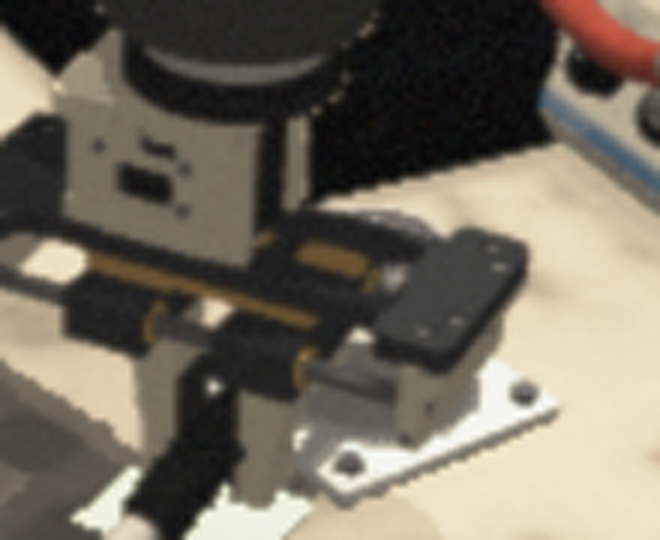

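View pics/w8.png

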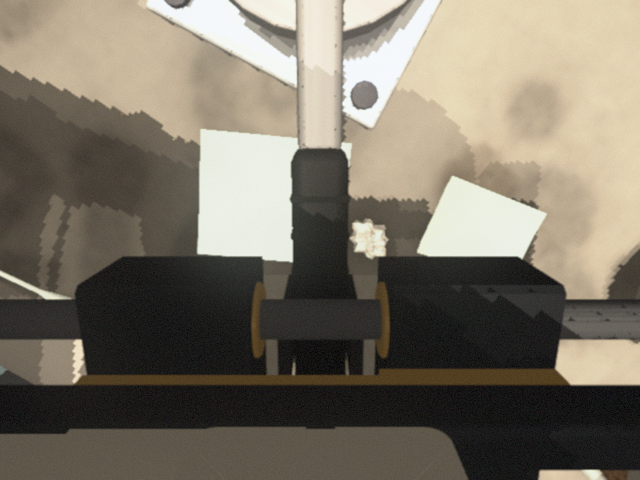

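```bash
python3 -m creep '[[0,0,0,-0.001,0,-0.001,0],[0,0,0,-0.0015,0,-0.001,0],[0,0,0,-0.0015,0,-0.001,0]]'
python3 - <<'E'
from h import *
from plant import ctrl
o=ctrl.get_obs();Rt,p=tool(o);print(p,'F tool',Rt.inv().apply(o['force']),'M tool',Rt.inv().apply(o['moment']))
E
python3 -m creep '[[0,0,0,0,0,0.001,0],[0,0,0,0,0,0.001,0]]'
python3 - <<'E'
from h import *
from plant import ctrl
o=ctrl.get_obs();Rt,p=tool(o);print(p,'F tool',Rt.inv().apply(o['force']),'M tool',Rt.inv().apply(o['moment']))
E
```

```text
clock: 11.55
tool_pos: [0.493, -0.066, 0.1101]
orientation: [-180.0, -0.0, 35.2]
force: [-0.4, -0.0, -3.1]
opening: 0.0179
[ 0.4930216  -0.06595004  0.11011963] F tool [-0.33967579 -0.21442024  3.09809875] M tool [-0.06856607  0.03027906  0.01039326]
clock: 11.72
tool_pos: [0.493, -0.066, 0.1091]
orientation: [180.0, 0.0, 35.2]
force: [-1.7, 0.4, -1.4]
opening: 0.0175
[ 0.4930495  -0.0659972   0.10911121] F tool [-1.1218242  -1.32244451  1.38330472] M tool [-0.02779204 -0.09378901 -0.01103934]
```

```bash
cat > tq.py <<'E'
from h import *
from plant import ctrl
C=np.array([.6072,.0145])
o=ctrl.get_obs();Rt,p=tool(o);F=np.array(o['force']);M=np.array(o['moment'])
r=p[:2]-C; T=M[2]+r[0]*F[1]-r[1]*F[0]
print('yaw',round(o['orientation'][2],2),'p',p.round(4),'r',round(float(np.hypot(*r)),4),'dirdeg',round(float(np.degrees(np.arctan2(-r[1],-r[0]))),2),'Ftool',Rt.inv().apply(F).round(2),'Mz',round(float(M[2]),3),'T',round(float(T),3))
E
python3 tq.py; python3 -c "
import numpy as np
L=.14
for t in np.arange(.03,.61,.03): print(round(t,2),round(L*(1-np.cos(t)),4),round(-L*np.sin(t),4))"
python3 -m creep '[[0,0,0.03,0,-0.0042,0,0],[0,0,0.06,0.0003,-0.0084,0,0],[0,0,0.09,0.0006,-0.0126,0,0],[0,0,0.12,0.001,-0.0168,0,0],[0,0,0.12,0.001,-0.0168,0,0]]'; python3 tq.py
```

```text
yaw 35.25 p [ 0.493  -0.066   0.1091] r 0.1397 dirdeg 35.19 Ftool [-1.12 -1.32  1.38] Mz 0.011 T -0.174
0.03 0.0001 -0.0042
0.06 0.0003 -0.0084
0.09 0.0006 -0.0126
0.12 0.001 -0.0168
0.15 0.0016 -0.0209
0.18 0.0023 -0.0251
0.21 0.0031 -0.0292
0.24 0.004 -0.0333
0.27 0.0051 -0.0373
0.3 0.0063 -0.0414
0.33 0.0076 -0.0454
0.36 0.009 -0.0493
0.39 0.0105 -0.0532
0.42 0.0122 -0.0571
0.45 0.0139 -0.0609
0.48 0.0158 -0.0646
0.51 0.0178 -0.0683
0.54 0.0199 -0.072
0.57 0.0221 -0.0755
0.6 0.0245 -0.079
clock: 12.13
tool_pos: [0.4844, -0.0513, 0.1094]
orientation: [180.0, -0.1, 28.3]
force: [0.6, -1.4, -1.9]
opening: 0.0177
yaw 28.3 p [ 0.4844 -0.0513  0.1094] r 0.1393 dirdeg 28.19 Ftool [-0.14  1.52  1.9 ] Mz -0.148 T 0.064
```

```bash
python3 -m creep '[[0,0,0.03,0,-0.0042,0.0004,0],[0,0,0.06,0.0003,-0.0084,0.0004,0],[0,0,0.09,0.0006,-0.0126,0.0004,0],[0,0,0.09,0.0006,-0.0126,0.0004,0]]'; python3 tq.py
python3 - <<'E'
from h import *
from plant import ctrl
cv2.imwrite('pics/w9.png',ctrl.snapshot('wrist'))
E
```

```text
clock: 12.47
tool_pos: [0.4792, -0.04, 0.1091]
orientation: [180.0, -0.1, 23.2]
force: [0.6, -1.6, -1.4]
opening: 0.0177
yaw 23.23 p [ 0.4792 -0.04    0.1091] r 0.1391 dirdeg 23.06 Ftool [-0.09  1.73  1.42] Mz -0.128 T 0.113
```

View pics/w9.png

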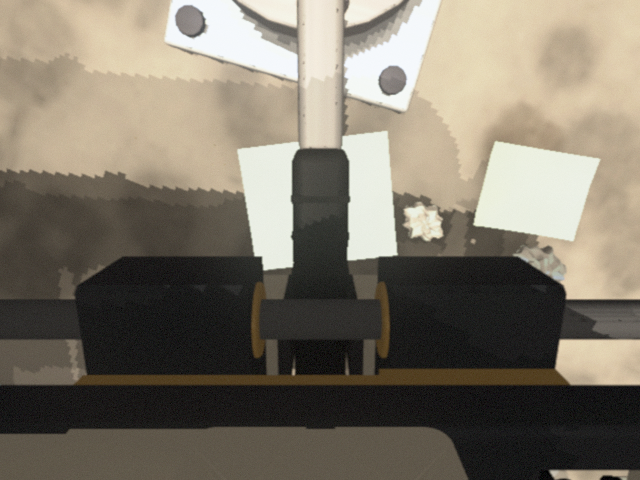

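Torque of about 0.11 N m matches the loose screw turning (0.15), and the handle stays aligned in the grip (cols 293–348). I'll continue in small increments.

```bash
python3 -m creep '[[0,0,0.03,0,-0.0042,0,0],[0,0,0.06,0.0003,-0.0084,0,0],[0,0,0.06,0.0003,-0.0084,0,0]]'; python3 tq.py
python3 -m creep '[[0,0,0.03,0,-0.0042,0.0002,0],[0,0,0.06,0.0003,-0.0084,0.0002,0],[0,0,0.06,0.0003,-0.0084,0.0002,0]]'; python3 tq.py
```

```text
clock: 12.77
tool_pos: [0.4762, -0.0323, 0.109]
orientation: [180.0, -0.1, 19.8]
force: [0.7, -2.0, -0.1]
opening: 0.0179
yaw 19.81 p [ 0.4762 -0.0323  0.109 ] r 0.1391 dirdeg 19.66 Ftool [-0.03  2.1   0.08] Mz -0.054 T 0.238
clock: 13.02
tool_pos: [0.4736, -0.0243, 0.1088]
orientation: [180.0, -0.1, 16.4]
force: [0.5, -1.4, 0.8]
opening: 0.0176
yaw 16.41 p [ 0.4736 -0.0243  0.1088] r 0.1391 dirdeg 16.21 Ftool [ 0.05  1.52 -0.75] Mz -0.126 T 0.086
```

```bash
python3 -m creep '[[0,0,0.03,0,-0.0042,0,0],[0,0,0.06,0.0003,-0.0084,0,0],[0,0,0.06,0.0003,-0.0084,0,0]]'; python3 tq.py
python3 -m creep '[[0,0,0.03,0,-0.0042,0,0],[0,0,0.06,0.0003,-0.0084,0,0],[0,0,0.06,0.0003,-0.0084,0,0]]'; python3 tq.py
```

```text
clock: 13.27
tool_pos: [0.4714, -0.0162, 0.1088]
orientation: [180.0, -0.0, 13.0]
force: [1.0, -2.6, 1.7]
opening: 0.0178
yaw 12.98 p [ 0.4714 -0.0162  0.1088] r 0.1392 dirdeg 12.76 Ftool [ 0.43  2.76 -1.71] Mz -0.139 T 0.246
clock: 13.52
tool_pos: [0.4698, -0.008, 0.1087]
orientation: [180.0, -0.0, 9.6]
force: [0.8, -3.2, 0.8]
opening: 0.0177
yaw 9.56 p [ 0.4698 -0.008   0.1087] r 0.1393 dirdeg 9.31 Ftool [ 0.24  3.31 -0.8 ] Mz -0.176 T 0.285
```

```bash
python3 -m creep '[[0,0,0.02,0,-0.0028,0,0],[0,0,0.04,0.0001,-0.0056,0,0],[0,0,0.04,0.0001,-0.0056,0,0]]'; python3 tq.py
python3 -m creep '[[0,0,0.02,0,-0.0028,0,0],[0,0,0.04,0.0001,-0.0056,0,0],[0,0,0.04,0.0001,-0.0056,0,0]]'; python3 tq.py
```

```text
clock: 13.77
tool_pos: [0.469, -0.0026, 0.1087]
orientation: [180.0, -0.0, 7.3]
force: [1.3, -2.7, 0.6]
opening: 0.0179
yaw 7.3 p [ 0.469  -0.0026  0.1087] r 0.1393 dirdeg 7.06 Ftool [ 0.96  2.87 -0.6 ] Mz -0.177 T 0.222
clock: 14.02
tool_pos: [0.4683, 0.003, 0.1087]
orientation: [180.0, -0.0, 5.0]
force: [1.4, -2.4, 0.6]
opening: 0.018
yaw 4.99 p [0.4683 0.003  0.1087] r 0.1393 dirdeg 4.75 Ftool [ 1.15  2.5  -0.61] Mz -0.093 T 0.254
```

```bash
python3 -m creep '[[0,0,0.02,0,-0.0028,0,0],[0,0,0.04,0.0001,-0.0056,0,0],[0,0,0.04,0.0001,-0.0056,0,0]]'; python3 tq.py
python3 -m creep '[[0,0,0.02,0,-0.0028,0,0],[0,0,0.04,0.0001,-0.0056,0,0],[0,0,0.04,0.0001,-0.0056,0,0]]'; python3 tq.py
```

```text
clock: 14.27
tool_pos: [0.4679, 0.0085, 0.1086]
orientation: [180.0, -0.0, 2.7]
force: [2.6, -1.3, 1.0]
opening: 0.0179
yaw 2.69 p [0.4679 0.0085 0.1086] r 0.1395 dirdeg 2.45 Ftool [ 2.51  1.39 -0.97] Mz -0.106 T 0.087
clock: 14.52
tool_pos: [0.4677, 0.0142, 0.1086]
orientation: [180.0, -0.0, 0.4]
force: [1.3, -2.8, 0.7]
opening: 0.0177
yaw 0.39 p [0.4677 0.0142 0.1086] r 0.1395 dirdeg 0.13 Ftool [ 1.32  2.76 -0.69] Mz -0.107 T 0.277
```

```bash
python3 -m creep '[[0,0,0.02,0.0003,-0.0028,0,0],[0,0,0.04,0.0006,-0.0056,0,0],[0,0,0.04,0.0006,-0.0056,0,0]]'; python3 tq.py
python3 -m creep '[[0,0,0.02,0,-0.0028,0,0],[0,0,0.04,0.0001,-0.0056,0,0],[0,0,0.04,0.0001,-0.0056,0,0]]'; python3 tq.py
```

```text
clock: 14.77
tool_pos: [0.4679, 0.0197, 0.1085]
orientation: [180.0, 0.0, -1.9]
force: [0.2, -2.6, 0.2]
opening: 0.0177
yaw -1.91 p [0.4679 0.0197 0.1085] r 0.1394 dirdeg -2.13 Ftool [ 0.28  2.55 -0.19] Mz -0.075 T 0.28
clock: 15.02
tool_pos: [0.4681, 0.0252, 0.1084]
orientation: [180.0, 0.0, -4.2]
force: [0.7, -4.1, 2.2]
opening: 0.0177
yaw -4.19 p [0.4681 0.0252 0.1084] r 0.1395 dirdeg -4.39 Ftool [ 0.95  4.07 -2.16] Mz -0.007 T 0.56
```

```bash
python3 -m creep '[[0,0,0.02,0,-0.0028,0,0],[0,0,0.02,0,-0.0028,0,0]]'; python3 tq.py
python3 -m creep '[[0,0,0.02,0,-0.0028,0,0],[0,0,0.02,0,-0.0028,0,0]]'; python3 tq.py
```

```text
clock: 15.18
tool_pos: [0.4683, 0.0279, 0.1084]
orientation: [180.0, 0.0, -5.3]
force: [0.9, -3.4, 0.7]
opening: 0.0177
yaw -5.34 p [0.4683 0.0279 0.1084] r 0.1395 dirdeg -5.51 Ftool [ 1.19  3.33 -0.7 ] Mz 0.143 T 0.606
clock: 15.35
tool_pos: [0.4686, 0.0307, 0.1084]
orientation: [180.0, 0.0, -6.5]
force: [0.6, -3.4, -0.7]
opening: 0.0175
yaw -6.49 p [0.4686 0.0307 0.1084] r 0.1396 dirdeg -6.66 Ftool [0.93 3.27 0.73] Mz 0.178 T 0.635
```

```bash
python3 -m creep '[[0,0,0.02,0,-0.0028,0,0],[0,0,0.02,0,-0.0028,0,0]]' >/dev/null; python3 tq.py
python3 -m creep '[[0,0,0.02,0,-0.0028,0,0],[0,0,0.02,0,-0.0028,0,0]]'>/dev/null; python3 tq.py
python3 - <<'E'
from h import *
from plant import ctrl
cv2.imwrite('pics/w10.png',ctrl.snapshot('wrist'))
for n in ('w9','w10'):
    g=cv2.cvtColor(cv2.imread(f'pics/{n}.png'),cv2.COLOR_BGR2GRAY)
    for r in (100,170,240): print(n,r,g[r,284:356:2])
E
```

```text
yaw -7.64 p [0.4689 0.0335 0.1084] r 0.1396 dirdeg -7.81 Ftool [ 1.63  4.45 -1.09] Mz 0.289 T 0.91
yaw -8.79 p [0.4692 0.0362 0.1084] r 0.1397 dirdeg -8.94 Ftool [ 2.47  5.37 -0.74] Mz 0.401 T 1.149
w9 100 [170 168 167 165 164 159 159 127 159 175 194 215 218 216 217 219 218 217
 211 212 208 209 210 209 207 203 185 170 152 114 113 168 167 168 175 170]
w9 170 [235 236 236 233 110  56  60  67  74  77  79  80  77  76  74  78  75  79
  71  72  74  72  74  73  73  71  73  69  66  65  62  61  95 235 236 237]
w9 240 [235 234 235 236 174  48  54  49  51  52  52  49  45  50  45  48  51  46
  50  47  44  48  50  51  51  47  51  53  50  48  51  50 165 234 233 234]
w10 100 [107 107 115 120 158 154 129 152 174 192 206 220 217 217 219 218 216 214
 212 209 211 210 208 207 202 188 166 157 120 101 105 105 152 170 170 174]
w10 170 [187 187 183 125  46  51  50  64  66  70  74  72  69  70  69  68  68  70
  65  65  67  70  69  66  68  68  63  63  57  58  58  51 183 235 234 234]
w10 240 [67 63 65 52 35 19 24 22 22 26 19 34 23 29 26 25 30 24 31 25 21 27 19 33
 27 31 31 31 34 30 38 29 62 79 81 82]
```

View pics/w10.png

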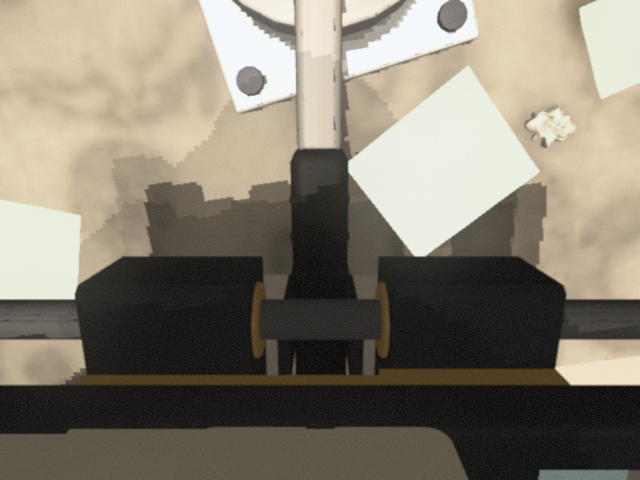

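```bash
for i in 1; do python3 -m creep '[[0,0,0.02,0,-0.0028,0,0],[0,0,0.02,0,-0.0028,0,0]]' >/dev/null; python3 tq.py; done
python3 -m creep '[[0,0,0.02,0,-0.0028,0,0],[0,0,0.02,0,-0.0028,0,0]]'>/dev/null; python3 tq.py
```

```text
yaw -9.94 p [0.4697 0.039  0.1084] r 0.1397 dirdeg -10.1 Ftool [ 1.75  5.64 -1.39] Mz 0.265 T 1.051
yaw -11.09 p [0.4702 0.0418 0.1084] r 0.1397 dirdeg -11.26 Ftool [2.13 6.02 0.69] Mz 0.327 T 1.167
```

```bash
python3 -m creep '[[0,0,0.02,0,-0.0028,0,0],[0,0,0.02,0,-0.0028,0,0]]' >/dev/null; python3 tq.py
python3 -m creep '[[0,0,0.02,0,-0.0028,0,0],[0,0,0.02,0,-0.0028,0,0]]'>/dev/null; python3 tq.py
```

```text
yaw -12.23 p [0.4707 0.0446 0.1084] r 0.1397 dirdeg -12.43 Ftool [1.8  5.36 0.93] Mz 0.314 T 1.062
yaw -13.38 p [0.4714 0.0473 0.1084] r 0.1398 dirdeg -13.58 Ftool [1.8  4.64 1.03] Mz 0.326 T 0.973
```

```bash
python3 -m creep '[[0,0,0.02,0,-0.0028,0,0],[0,0,0.02,0,-0.0028,0,0]]' >/dev/null; python3 tq.py
```

```text
yaw -14.52 p [0.472  0.0501 0.1084] r 0.1398 dirdeg -14.74 Ftool [ 2.83  5.23 -0.49] Mz 0.32 T 1.049
```

```bash
python3 -m creep '[[0,0,0.02,0,-0.0028,0,0],[0,0,0.02,0,-0.0028,0,0]]' >/dev/null; python3 tq.py
```

```text
yaw -15.67 p [0.4727 0.0528 0.1084] r 0.1398 dirdeg -15.88 Ftool [ 2.79  5.63 -0.03] Mz 0.293 T 1.079
```

```bash
python3 -m creep '[[0,0,0.02,0.0002,-0.0028,0,0],[0,0,0.02,0.0002,-0.0028,0,0],[0,0,0.02,0.0002,-0.0028,0,0]]' >/dev/null; python3 tq.py
```

```text
yaw -16.77 p [0.4735 0.0553 0.1084] r 0.1398 dirdeg -16.96 Ftool [ 1.07  4.07 -0.43] Mz 0.385 T 0.954
```

```bash
python3 -m creep '[[0,0,0.02,0.0002,-0.0028,0,0],[0,0,0.02,0.0002,-0.0028,0,0],[0,0,0.02,0.0002,-0.0028,0,0]]' >/dev/null; python3 tq.py
python3 - <<'E'
from h import *
from plant import ctrl
cv2.imwrite('pics/w11.png',ctrl.snapshot('wrist'))
for n in ('w9','w10','w11'):
    g=cv2.cvtColor(cv2.imread(f'pics/{n}.png'),cv2.COLOR_BGR2GRAY)
    for r in (170,): print(n,r,g[r,284:356:2])
E
```

```text
yaw -17.94 p [0.4744 0.0579 0.1084] r 0.1397 dirdeg -18.11 Ftool [ 0.13  4.21 -0.52] Mz 0.382 T 0.97
w9 170 [235 236 236 233 110  56  60  67  74  77  79  80  77  76  74  78  75  79
  71  72  74  72  74  73  73  71  73  69  66  65  62  61  95 235 236 237]
w10 170 [187 187 183 125  46  51  50  64  66  70  74  72  69  70  69  68  68  70
  65  65  67  70  69  66  68  68  63  63  57  58  58  51 183 235 234 234]
w11 170 [188 189 185 104  47  52  59  60  55  67  75  70  73  68  65  68  68  60
  51  46  48  45  42  47  43  41  46  43  38  41  44  41  79 101 109 110]
```

View pics/w11.png

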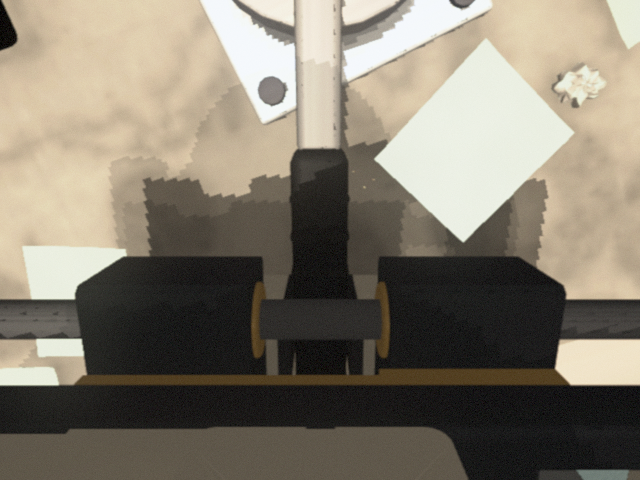

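Torque plateaued near 1.05 N m over about 0.16 rad of handle travel, and the bar (cols 291–348) did not slip in the grip, so the joint has tripped. I'll ease off the wind-up and lift straight up.

```bash
python3 -m creep '[[0,0,-0.02,0,0.0028,0,0],[0,0,-0.04,0.0001,0.0056,0,0],[0,0,-0.06,0.0002,0.0084,0,0],[0,0,-0.06,0.0002,0.0084,0,0]]' >/dev/null; python3 tq.py
python3 -m creep '[[0,0,0,0,0,-0.003,0],[0,0,0,0,0,-0.007,0],[0,0,0,0,0,-0.007,0]]'; python3 tq.py
```

```text
yaw -14.51 p [0.4725 0.0501 0.1086] r 0.1393 dirdeg -14.8 Ftool [-2.46  0.89  1.53] Mz 0.178 T 0.302
clock: 17.87
tool_pos: [0.4726, 0.0502, 0.116]
orientation: [-180.0, -0.0, -14.6]
force: [0.4, -2.4, -6.4]
opening: 0.018
yaw -14.61 p [0.4726 0.0502 0.116 ] r 0.1393 dirdeg -14.87 Ftool [0.99 2.22 6.44] Mz 0.141 T 0.449
```

```bash
python3 -m creep '[[0,0,-0.015,0,0.0021,-0.004,0],[0,0,-0.015,0,0.0021,-0.010,0],[0,0,-0.015,0,0.0021,-0.018,0],[0,0,-0.015,0,0.0021,-0.03,0],[0,0,-0.015,0,0.0021,-0.045,0],[0,0,-0.015,0,0.0021,-0.06,0],[0,0,-0.015,0,0.0021,-0.07,0],[0,0,-0.015,0,0.0021,-0.07,0],[0,0,-0.015,0,0.0021,-0.07,0]]'
python3 - <<'E'
from h import *
from plant import ctrl
o=ctrl.get_obs(); print(o['tool_pos'],o['moment'])
im=ctrl.snapshot('scene');cv2.imwrite('pics/s12.png',cv2.resize(im[210:310,300:430],None,fx=6,fy=6,interpolation=cv2.INTER_CUBIC))
cv2.imwrite('pics/w12.png',ctrl.snapshot('wrist'))
im=ctrl.snapshot('top');cv2.imwrite('pics/t12.png',cv2.resize(im[170:270,320:440],None,fx=6,fy=6,interpolation=cv2.INTER_CUBIC))
E
```

```text
clock: 18.62
tool_pos: [0.4721, 0.0485, 0.1862]
orientation: [-179.9, -0.1, -13.7]
force: [-0.1, -0.4, -4.2]
opening: 0.0176
[0.4720633  0.04847431 0.1862401 ] [-0.01623185  0.13502509  0.02499955]
```

View pics/s12.png

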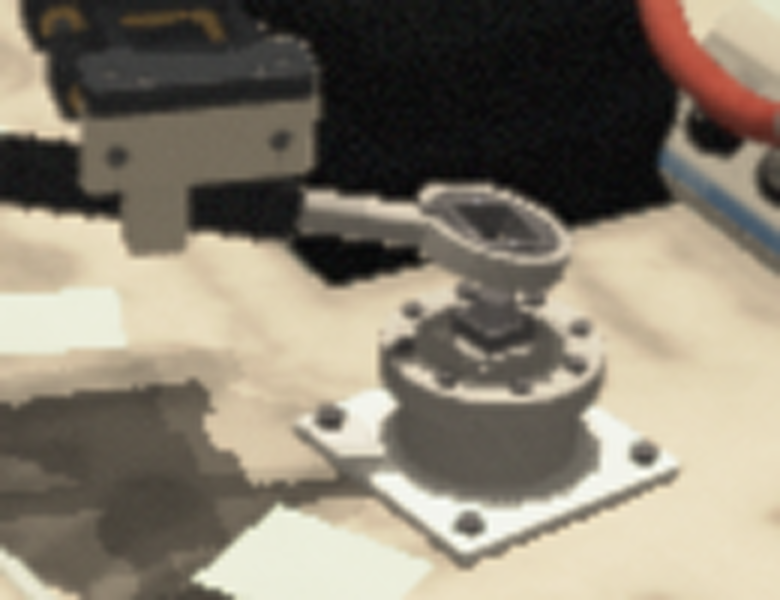

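View pics/w12.png

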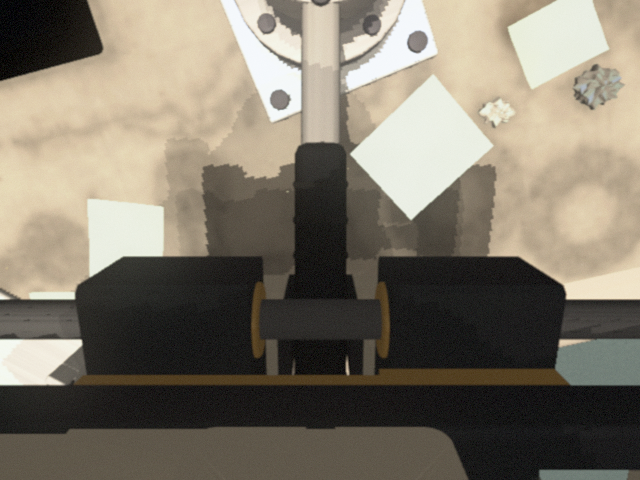

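View pics/t12.png

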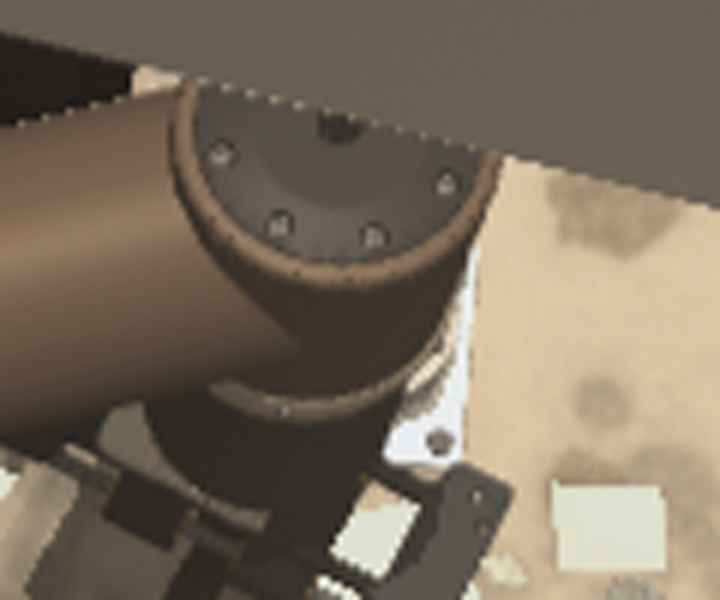

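Run:
```python
from h import *
from plant import ctrl
o=ctrl.get_obs(); Rt,p=tool(o); s=ctrl.camera_model('scene'); m=ctrl.camera_model('wrist')
for L in (.13,.14,.145):
  for z in (.10,.11,.12,.13,.14):
    P=p+Rt.apply([L,0,0]); P[2]=z; print(L,z,proj(s,P).round(1), end=' ')
  print()
g=cv2.cvtColor(cv2.imread('pics/w12.png'),cv2.COLOR_BGR2GRAY)
for r in (160,180,200,225,250):
    x=g[r,280:360].astype(int); print(r,x[8:28],x[58:74])
```

```text
0.13 0.1 [[378.4 250.3]] 0.13 0.11 [[378.7 246.5]] 0.13 0.12 [[378.9 242.7]] 0.13 0.13 [[379.2 238.8]] 0.13 0.14 [[379.4 234.9]] 
0.14 0.1 [[382.6 249.9]] 0.14 0.11 [[382.8 246.1]] 0.14 0.12 [[383.1 242.2]] 0.14 0.13 [[383.4 238.4]] 0.14 0.14 [[383.6 234.5]] 
0.145 0.1 [[384.7 249.6]] 0.145 0.11 [[384.9 245.9]] 0.145 0.12 [[385.2 242. ]] 0.145 0.13 [[385.5 238.2]] 0.145 0.14 [[385.8 234.3]] 
160 [186 185 187 187 187 181 148  83  50  49  49  50  55  45  52  60  55  57
  50  58] [ 56  48  51  51  46  48  49  58  78  98 101 102 103 102 101  99]
180 [101 103 103 104 104  99  81  52  38  42  41  42  48  46  48  46  46  49
  47  53] [ 45  43  41  46  44  40  43  49  71  93 104 103 101  99 103 104]
200 [80 77 82 79 82 78 63 43 29 33 27 34 32 34 31 35 32 34 37 34] [42 35 36 36 34 37 36 38 65 76 82 82 86 83 82 86]
225 [78 76 78 78 79 73 59 39 23 25 22 28 28 22 23 26 27 23 21 21] [18 22 22 33 28 25 31 35 52 69 66 66 65 65 74 68]
250 [74 75 77 78 77 70 54 35 20 16 23 19 24 18 32 17 23 24 21 24] [23 21 20 19 11 19 24 22 49 59 69 65 66 70 66 65]
```

Run:
```python
from h import *
from plant import ctrl
o=ctrl.get_obs(); Rt,p=tool(o); m=ctrl.camera_model('wrist')
c,_=ray(m,(320,240)); ct=Rt.inv().apply(c-p)
K=m['K']
def edges(g,r):
    x=g[r,270:370].astype(float); mid=x[40:60].mean()
    def cross(idx,ref):
        th=(mid+ref)/2
        for a,b in zip(idx[:-1],idx[1:]):
            if (x[a]-th)*(x[b]-th)<=0 and x[a]!=x[b]: return a+(th-x[a])/(x[b]-x[a])*(b-a)
    l=cross(list(range(40,0,-1)),x[5:15].mean()); rr=cross(list(range(60,99)),x[84:94].mean())
    return 270+l,270+rr
for n in ('w3','w5','w6','w8','w9','w10','w11','w12'):
    g=cv2.GaussianBlur(cv2.cvtColor(cv2.imread(f'pics/{n}.png'),cv2.COLOR_BGR2GRAY),(1,5),0)
    X=[];Z=[]
    for r in range(160,252,4):
        try:
            l,rr=edges(g,r); w=rr-l
            if not 35<w<65: continue
            d=K[0,0]*.018/w
            _,dv=ray(m,((l+rr)/2,r)); q=ct+d*Rt.inv().apply(dv); X.append(q[0]);Z.append(q[2])
        except TypeError: pass
    f=np.polyfit(X,Z,1); print(n,len(X),'slope(down+)',f[0].round(3),'top z below grasp at x=0 mm',((f[1]-.0468)*1000).round(1),'level -12 expected')
```

```text
w3 20 slope(down+) -0.182 top z below grasp at x=0 mm 46.3 level -12 expected
w5 23 slope(down+) 1.249 top z below grasp at x=0 mm -54.5 level -12 expected
w6 23 slope(down+) 0.047 top z below grasp at x=0 mm -9.6 level -12 expected
w8 23 slope(down+) 0.563 top z below grasp at x=0 mm -35.3 level -12 expected
w9 23 slope(down+) 0.022 top z below grasp at x=0 mm -7.9 level -12 expected
w10 22 slope(down+) -0.076 top z below grasp at x=0 mm -6.8 level -12 expected
w11 23 slope(down+) 0.016 top z below grasp at x=0 mm -9.7 level -12 expected
w12 23 slope(down+) -0.194 top z below grasp at x=0 mm 9.4 level -12 expected
```

Run:
```python
from h import *
from plant import ctrl
o=ctrl.get_obs(); Rt,p=tool(o); s=ctrl.camera_model('scene')
A=p+Rt.apply([1,0,0])*0
u=Rt.apply([1,0,0])
def inplane(uv): # intersect ray with vertical plane through handle
    c,d=ray(s,uv); n=np.cross(u,[0,0,1]); t=n@(p-c)/(n@d); P=c+t*d; return (P-p)@u, P[2]
for q in [(300,190),(300,235),(365,197),(365,240),(420,205),(420,240),(495,222)]:
    print(q,inplane((300+q[0]/6-.4,210+q[1]/6-.4)))
```

```text
(300, 190) (np.float64(0.06077432132071506), np.float64(0.1312238064124558))
(300, 235) (np.float64(0.06139363439950696), np.float64(0.11179227878709641))
(365, 197) (np.float64(0.08620798638731945), np.float64(0.12543500366662919))
(365, 240) (np.float64(0.08700451361115275), np.float64(0.10670640853033753))
(420, 205) (np.float64(0.10803538574086871), np.float64(0.11957292300844669))
(420, 240) (np.float64(0.10882771543788536), np.float64(0.10422254191478852))
(495, 222) (np.float64(0.13839211452397374), np.float64(0.10877847308412081))
```

The scene picture shows that the lift left the wrench pitched about 0.2 rad nose-down in the pads. I'll tilt the tool by the same amount for laying it down.

```bash
cat >> h.py <<'E'
def delta2(o,orig,yaw,pitch,off=0.052,ox=-.001):
    Rt,p=tool(o); Rg=R.from_euler('xyz',[np.pi,0,yaw])*R.from_rotvec([0,pitch,0])
    tcp=np.array(orig)-R.from_euler('xyz',[np.pi,0,yaw]).apply([0,0,0])-Rg.apply([ox,0,off])
    w=(Rt.inv()*Rg).as_rotvec(); d=Rt.inv().apply(tcp-p)
    print('w',np.round(w,4),'deg',np.degrees(np.linalg.norm(w)).round(1),'d',np.round(d,4),np.linalg.norm(d).round(3)); return w,d
E
python3 - <<'E'
from h import *
from plant import ctrl
o=ctrl.get_obs(); a=np.radians(44.5)
print(o['joint_pos'])
delta2(o,[.4465,.2885,.14],a,0)
E
```

```text
[ 2.96834818e+01  7.50191791e+00 -3.24780693e+01 -2.51099651e-02
 -5.00932570e+01  4.65833010e+01]
w [-0.      0.0014 -1.0166] deg 58.2 d [-0.0808 -0.2285 -0.0072] 0.242
```

```bash
python3 -m creep '[[0,0,0,-0.010,-0.005,-0.030,0],[0,0,-0.10,-0.025,-0.020,-0.045,0],[0,0,-0.20,-0.040,-0.045,-0.045,0],[0,0,-0.31,-0.055,-0.075,-0.045,0],[0,0,-0.42,-0.065,-0.105,-0.045,0],[0,0,-0.53,-0.075,-0.135,-0.045,0],[0,0,-0.64,-0.080,-0.165,-0.045,0],[0,0,-0.75,-0.080,-0.190,-0.045,0],[0,0,-0.86,-0.080,-0.215,-0.045,0],[0,0,-0.96,-0.081,-0.2285,-0.030,0],[0,0,-1.017,-0.081,-0.2285,-0.015,0],[0,0,-1.017,-0.081,-0.2285,-0.007,0]]'
python3 -m creep '[[0,0,0,0,0,0,0],[0,0,0,0,0,0,0]]'
python3 - <<'E'
from h import *
from plant import ctrl
o=ctrl.get_obs(); a=np.radians(44.5)
delta2(o,[.4465,.2885,.10],a,0.2)
delta2(o,[.4465,.2885,.053],a,0.2)
im=ctrl.snapshot('scene');cv2.imwrite('pics/s13.png',cv2.resize(im[160:280,220:340],None,fx=5,fy=5,interpolation=cv2.INTER_CUBIC))
E
```

```text
clock: 19.77
tool_pos: [0.4466, 0.2895, 0.1897]
orientation: [180.0, 0.2, 44.7]
force: [-0.3, -0.4, -4.3]
opening: 0.0178
clock: 19.93
tool_pos: [0.4473, 0.2887, 0.1919]
orientation: [180.0, 0.1, 44.4]
force: [0.6, 0.7, -3.8]
opening: 0.0177
w [ 0.0007  0.2023 -0.0017] deg 11.6 d [-0.01   -0.0004  0.0408] 0.042
w [ 0.0007  0.2023 -0.0017] deg 11.6 d [-0.0099 -0.0004  0.0878] 0.088
```

View pics/s13.png

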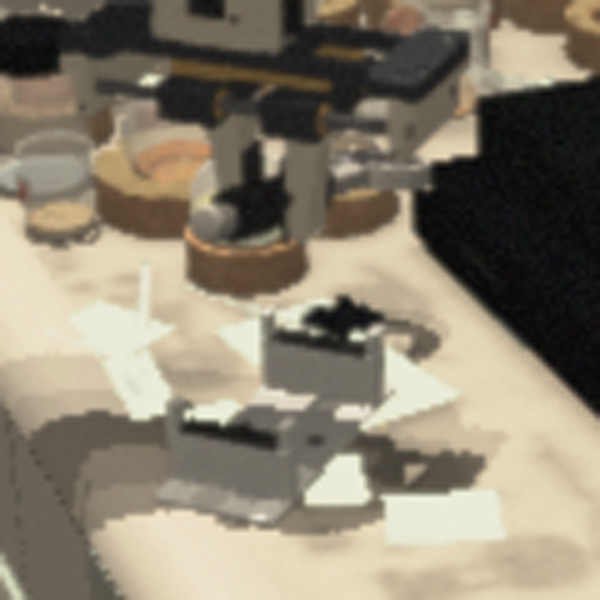

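```bash
python3 -m creep '[[0,0.1,0,-0.005,0,0.01,0],[0,0.2,0,-0.010,0,0.025,0],[0,0.2,0,-0.010,0,0.041,0],[0,0.2,0,-0.010,0,0.041,0],[0,0.2,0,-0.010,0,0.041,0]]'
python3 - <<'E'
from h import *
from plant import ctrl
o=ctrl.get_obs(); a=np.radians(44.5)
delta2(o,[.4465,.2885,.053],a,0.2)
im=ctrl.snapshot('scene');cv2.imwrite('pics/s14.png',cv2.resize(im[160:280,220:340],None,fx=5,fy=5,interpolation=cv2.INTER_CUBIC))
cv2.imwrite('pics/w14.png',ctrl.snapshot('wrist'))
E
```

```text
clock: 20.4
tool_pos: [0.4407, 0.2822, 0.1526]
orientation: [180.0, -11.5, 44.5]
force: [0.2, 0.2, -3.0]
opening: 0.0176
w [ 0.0004 -0.0001  0.    ] deg 0.0 d [-0.0105 -0.0004  0.0473] 0.048
```

View pics/s14.png

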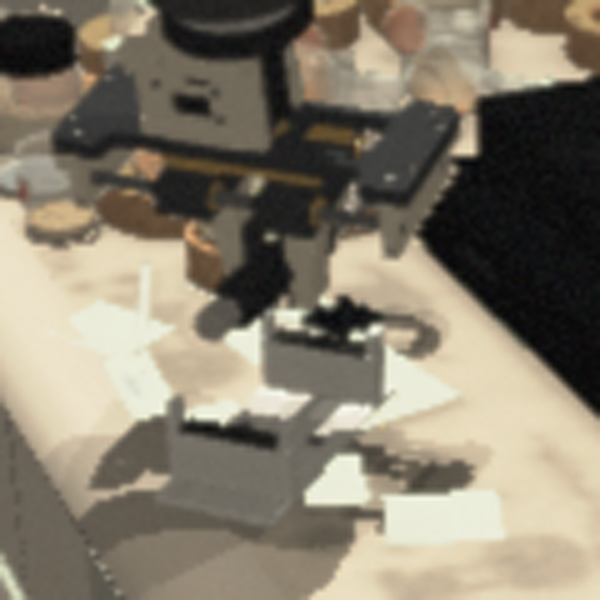

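View pics/w14.png

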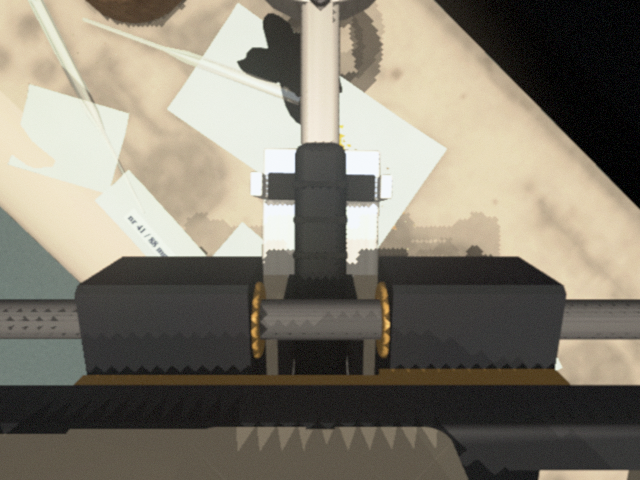

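Run:
```python
from h import *
from plant import ctrl
o=ctrl.get_obs(); Rt,p=tool(o); s=ctrl.camera_model('scene')
u=Rt.apply([1,0,0]);u[2]=0;u/=np.linalg.norm(u)
G=p+Rt.apply([0,0,.0468]); print('grasp',G)
def ip(uv):
    c,d=ray(s,uv); n=np.cross(u,[0,0,1]); t=n@(G-c)/(n@d); P=c+t*d; return ((P-G)@u).round(4), P[2].round(4)
for q in [(215,317),(203,322),(228,312),(290,270),(260,245)]: print(q,ip((220+q[0]/5-.4,160+q[1]/5-.4)))
```

```text
grasp [0.44849475 0.29037491 0.10766084]
(215, 317) (np.float64(-0.072), np.float64(0.1114))
(203, 322) (np.float64(-0.0851), np.float64(0.1149))
(228, 312) (np.float64(-0.0576), np.float64(0.1074))
(290, 270) (np.float64(0.017), np.float64(0.0971))
(260, 245) (np.float64(-0.0175), np.float64(0.1268))
```

```bash
python3 -m creep '[[0,0.04,0,-0.006,0,0.015,0],[0,0.08,0,-0.011,0,0.030,0],[0,0.08,0,-0.013,0,0.037,0],[0,0.08,0,-0.0137,0,0.041,0],[0,0.08,0,-0.0137,0,0.041,0],[0,0.08,0,-0.0137,0,0.041,0]]'
python3 - <<'E'
from h import *
from plant import ctrl
im=ctrl.snapshot('scene');cv2.imwrite('pics/s15.png',cv2.resize(im[160:280,220:340],None,fx=5,fy=5,interpolation=cv2.INTER_CUBIC))
cv2.imwrite('pics/w15.png',ctrl.snapshot('wrist'))
E
```

```text
clock: 21.0
tool_pos: [0.4378, 0.28, 0.1097]
orientation: [180.0, -16.1, 44.5]
force: [0.5, -0.5, -3.4]
opening: 0.0179
```

View pics/s15.png

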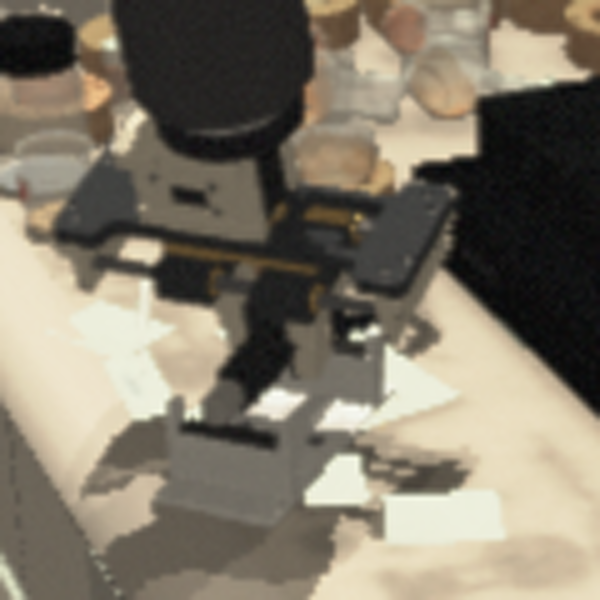

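View pics/w15.png

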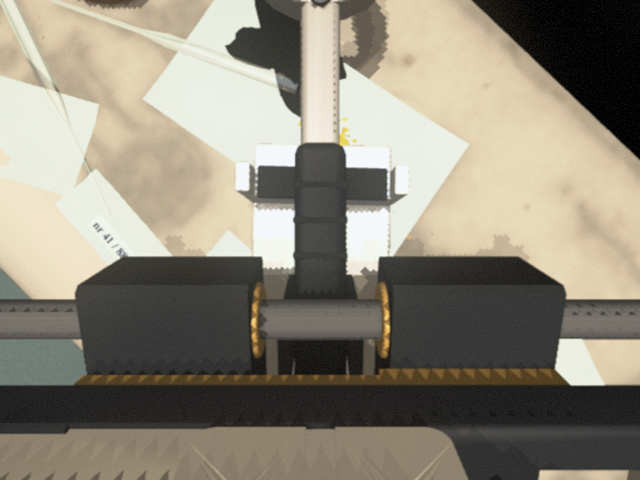

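```bash
python3 -m creep '[[0,0,0,-0.0006,0,0.002,0],[0,0,0,-0.0011,0,0.0038,0],[0,0,0,-0.0011,0,0.0038,0]]'; python3 -m creep '[[0,0,0,-0.0006,0,0.002,0],[0,0,0,-0.0011,0,0.0038,0],[0,0,0,-0.0011,0,0.0038,0]]'
```

```text
clock: 21.35
tool_pos: [0.4367, 0.2787, 0.1046]
orientation: [180.0, -16.0, 44.5]
force: [-0.0, -0.7, -4.2]
opening: 0.0181
clock: 21.6
tool_pos: [0.4365, 0.2784, 0.1003]
orientation: [180.0, -16.0, 44.5]
force: [0.2, -0.3, -3.0]
opening: 0.0176
```

```bash
python3 -m creep '[[0,0,0,-0.0005,0,0.0019,0],[0,0,0,-0.0005,0,0.0019,0]]'; python3 -m creep '[[0,0,0,-0.0005,0,0.0019,0],[0,0,0,-0.0005,0,0.0019,0]]'
python3 - <<'E'
from h import *
from plant import ctrl
im=ctrl.snapshot('scene');cv2.imwrite('pics/s16.png',cv2.resize(im[160:280,220:340],None,fx=5,fy=5,interpolation=cv2.INTER_CUBIC))
E
```

```text
clock: 21.77
tool_pos: [0.4366, 0.2786, 0.0984]
orientation: [180.0, -16.0, 44.5]
force: [-0.6, -1.3, -4.0]
opening: 0.0176
clock: 21.93
tool_pos: [0.4369, 0.2789, 0.0971]
orientation: [180.0, -16.1, 44.5]
force: [-0.1, -0.9, -1.5]
opening: 0.0179
```

View pics/s16.png

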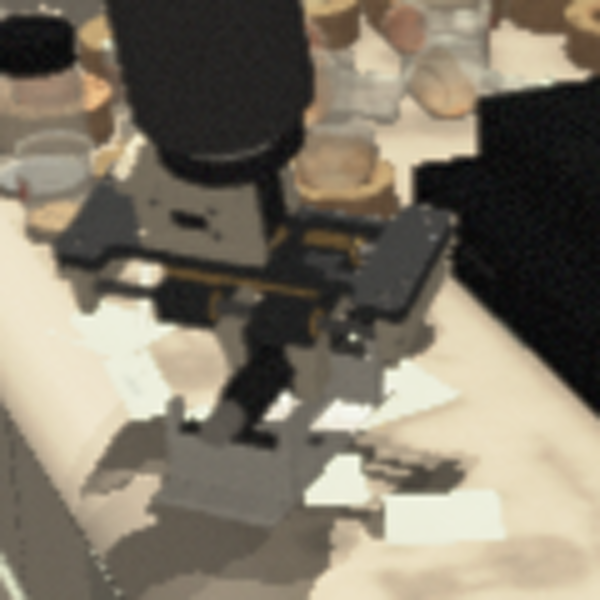

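```bash
python3 -m creep '[[0,0,0,0,0,0.001,0.25],[0,0,0,0,0,0.001,0.3],[0,0,0,0,0,0.001,0.4],[0,0,0,0,0,0.001,0.5],[0,0,0,0,0,0.001,0.5],[0,0,0,0,0,0.001,0.5]]'
python3 -m creep '[[0,0,0,0,0,-0.01,0.5],[0,0,0,0,0,-0.03,0.6],[0,-0.1,0,0,0,-0.06,0.8],[0,-0.2,0,0.02,0,-0.09,1],[0,-0.28,0,0.04,0,-0.13,1],[0,-0.28,0,0.04,0,-0.16,1],[0,-0.28,0,0.04,0,-0.19,1],[0,-0.28,0,0.04,0,-0.19,1],[0,-0.28,0,0.04,0,-0.19,1]]'
python3 - <<'E'
from h import *
from plant import ctrl
import pickle
o=ctrl.get_obs(); m=ctrl.camera_model('wrist')
cv2.imwrite('pics/w17.png',ctrl.snapshot('wrist'));pickle.dump(m,open('w17.pkl','wb'))
im=ctrl.snapshot('scene');cv2.imwrite('pics/s17.png',cv2.resize(im[160:280,220:340],None,fx=5,fy=5,interpolation=cv2.INTER_CUBIC))
E
```

```text
clock: 22.48
tool_pos: [0.437, 0.2791, 0.0959]
orientation: [-180.0, -16.1, 44.5]
force: [-0.5, 0.1, -0.3]
opening: 0.0427
clock: 23.23
tool_pos: [0.4279, 0.2701, 0.2935]
orientation: [-180.0, -0.4, 44.5]
force: [0.7, 1.3, -0.3]
opening: 0.0865
```

View pics/w17.png

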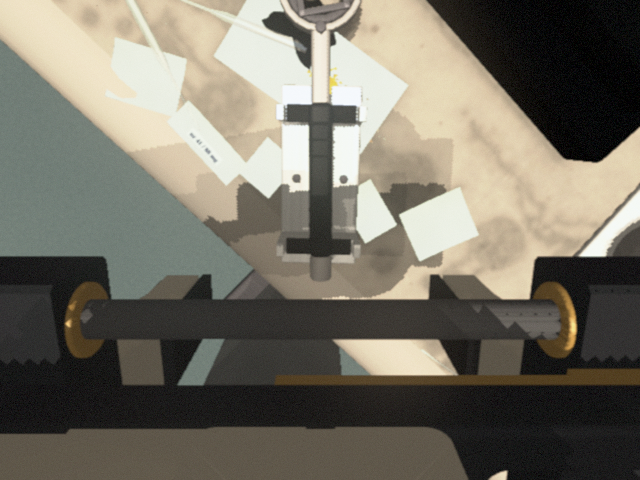

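View pics/s17.png

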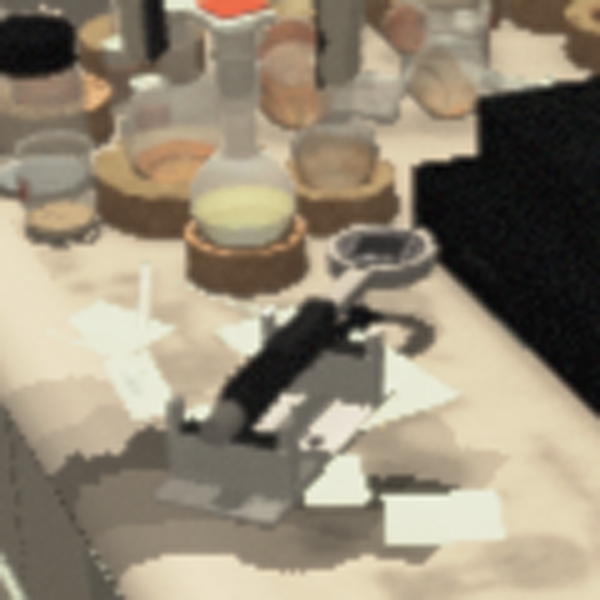

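The wrench lies in both saddles between the ears. Next I'll check the ring's joint angle and the screw angle.

```bash
python3 -m creep '[[0,0,0,0.04,0,0,1],[0,0,0,0.06,0,0,1],[0,0,0,0.06,0,0,1],[0,0,0,0.06,0,0,1]]'
python3 - <<'E'
from h import *
from plant import ctrl
m=ctrl.camera_model('wrist');im=ctrl.snapshot('wrist')
cv2.imwrite('pics/w18.png',im);
import pickle;pickle.dump(m,open('w18.pkl','wb'))
cv2.imwrite('pics/w18a.png',cv2.resize(im[0:300,220:420],None,fx=2,fy=2,interpolation=cv2.INTER_CUBIC))
cv2.imwrite('pics/w18b.png',cv2.resize(im[0:120,260:380],None,fx=5,fy=5,interpolation=cv2.INTER_CUBIC))
E
```

```text
clock: 23.67
tool_pos: [0.4696, 0.3111, 0.2871]
orientation: [180.0, 0.2, 44.5]
force: [-1.2, 0.7, -0.3]
opening: 0.0877
```

View pics/w18b.png

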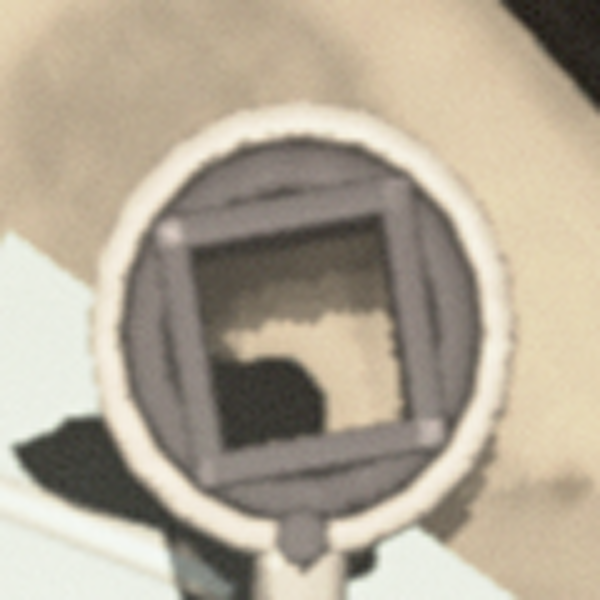

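View pics/w18.png

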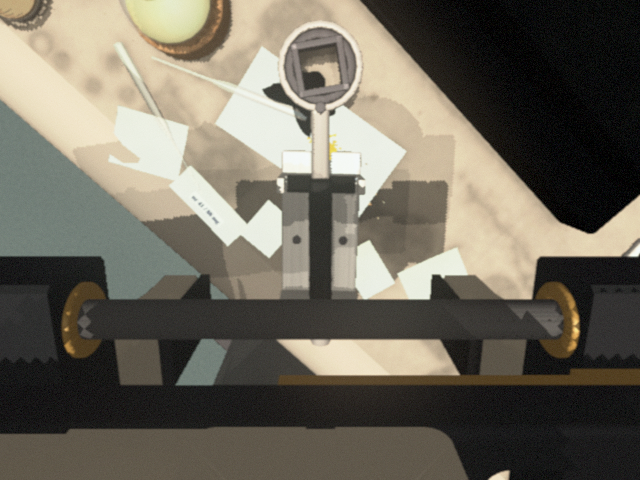

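```bash
python3 - <<'E'
from h import *
import pickle
m=pickle.load(open('w18.pkl','rb'))
H=onz(m,(260+300/5,(318)/5),.057);N=onz(m,(320,230),.062)
a=np.arctan2(*(H-N)[1::-1]); print(H,np.degrees(a),'origin',H[:2]-.14*np.array([np.cos(a),np.sin(a)]))
print('bolts mid',(onz(m,(296.5,240),.008)+onz(m,(343,240),.008))/2)
E
python3 -m creep '[[0,0,0,-0.156,0.303,0,1],[0,0,0,-0.156,0.303,0,1],[0,0,0,-0.156,0.303,0,1],[0,0,0,-0.156,0.303,0,1],[0,0,0,-0.156,0.303,0,1],[0,0,0,-0.156,0.303,0,1],[0,0,0,-0.156,0.303,0,1],[0,0,0,-0.156,0.303,0,1],[0,0,0,-0.156,0.303,0,1],[0,0,0,-0.156,0.303,0,1],[0,0,0,-0.156,0.303,0,1],[0,0,0,-0.156,0.303,0,1]]'
python3 - <<'E'
from h import *
from plant import ctrl
import pickle
m=ctrl.camera_model('wrist');im=ctrl.snapshot('wrist');pickle.dump(m,open('w19.pkl','wb'))
cv2.imwrite('pics/w19.png',im)
p=proj(m,[.6072,.0145,.066])[0];print(p)
x,y=int(p[0])-40,max(0,int(p[1])-40)
print(x,y); cv2.imwrite('pics/w19a.png',cv2.resize(im[y:y+80,x:x+80],None,fx=7,fy=7,interpolation=cv2.INTER_CUBIC))
im=ctrl.snapshot('top');cv2.imwrite('pics/t19.png',im)
E
```

```text
[0.54778212 0.38839174 0.057     ] 44.55934718542337 origin [0.44802875 0.29016107]
bolts mid [0.44511419 0.28762561 0.008     ]
clock: 24.72
tool_pos: [0.5703, -0.0137, 0.2893]
orientation: [-180.0, 0.0, 44.6]
force: [-0.4, -0.1, 0.5]
opening: 0.0874
[328.39940552 155.73784883]
288 115
```

View pics/w19a.png

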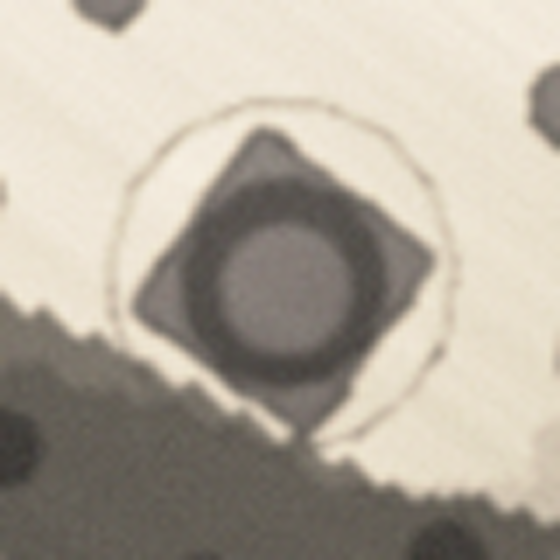

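View pics/t19.png

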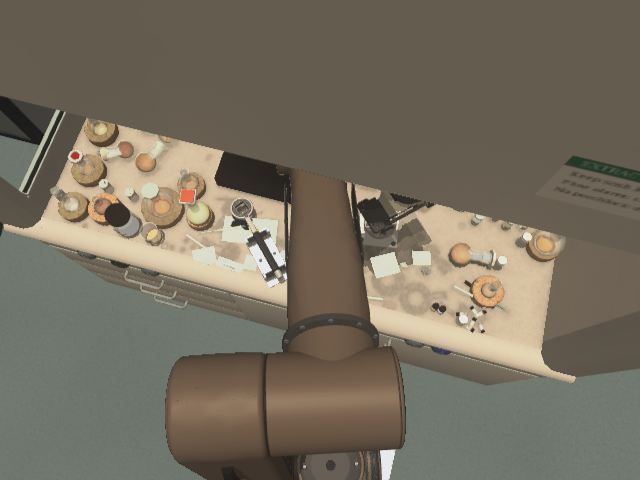

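Run:
```python
from h import *
import pickle
m=pickle.load(open('w19.pkl','rb'))
P=np.array([onz(m,(288+(x+.5)/7-.5,115+(y+.5)/7-.5),.066) for x,y in [(267,125),(435,258),(302,440),(132,303)]])
print(P.mean(0))
for i in (0,2):
    d=P[i+1-0 if i==0 else 3]-P[i]; print(np.degrees(np.arctan2(d[1],d[0])))
for i,j in ((0,2),(1,3)):
    d=P[j]-P[i]; print('diag',np.degrees(np.arctan2(d[1],d[0])))
```

```text
[0.60748014 0.01505089 0.066     ]
-82.88869466019746
95.97663424667579
diag -128.69129546144617
diag 142.91553642825673
```

```bash
python3 -m creep '[[0,0,0,0,0,0,1],[0,0,0,0,0,0,1],[0,0,0,0,0,0,1]]'
python3 - <<'E'
from plant import ctrl
import cv2,numpy as np
a=cv2.imread('pics/top0.png').astype(int);b=cv2.imread('pics/t19.png').astype(int)
print('diff right bystanders',np.abs(a-b)[230:345,425:560].max(),'left',np.abs(a-b)[120:250,150:215].max())
print(ctrl.close_job())
E
```

```text
clock: 25.07
tool_pos: [0.5709, -0.0135, 0.2896]
orientation: [180.0, -0.0, 44.6]
force: [-0.2, 0.7, -0.9]
opening: 0.0878
diff right bystanders 62 left 18
the job is handed in; nothing more can be done
None
```

The screw is tightened to the break point, the wrench is back on its rest, and the job was handed in at about 25 s; no verdict was reported.

**What I did:** The first grip closed late and left the bar about 8 mm low, so I set the wrench back on the rest and regripped. I then seated the ring on the screw and turned it clockwise. The load stayed at roughly 0.1–0.3 N m until the screw came home. It then rose to a plateau of about 1.0–1.15 N m, which I held for about 0.16 rad and then stopped. I eased off, lifted the wrench and laid it back across both saddles.

**What the last checks showed:**
- **Joint:** the ring now sits about 0.18 rad off the handle in the picture, so it has tripped.
- **Screw:** it went from about 35.2° to about 6.8°, roughly 0.5 rad. That matches the angle where the load first rose, so there is no sign of backing off or a stripped thread.
- **Wrench on the rest:** its origin is about 4 mm from the rest's middle and it is in line within about 0.1°. It looks level in both saddles.

**What did not go to plan, or stays uncertain:**
- **Tilt on lifting:** the ring held on the screw as I lifted (about 3 N), which left the wrench pitched about 0.2 rad nose-down in the fingers. I corrected this by tilting the tool before laying it down.
- **Seating depth:** I could not see the ring directly on the collar. I judged it seated from the height where contact began and from the torque it carried.
- **Handle travel:** simple play accounting at full load differed from the final screw angle by about 0.08 rad. I put that down to spring in the joint.
- **Bystanders:** they look unmoved in the top picture. The before/after difference near the right-hand group peaked at 62 grey levels, and I did not examine that further.

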